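# Tip chestnuts into the roasting pan and hold its lid ajar

## Robot

A 6-joint arm with a two-finger parallel gripper is mounted at the origin on a cart in front of the work surface, level with it; the furniture and walls round the work are solid. World frame = base frame: x ahead of the robot, y to its left, z up, the work surface at z = 0. Lengths are in m, angles in rad, forces in N, time in s.
With the tool pointing down it reaches from about 0.325 to 0.775 m from the base axis. Payload 5.5 kg.
Tool frame: the origin (TCP) lies on the mounting face of the last link; the fingertips stand 173 mm ahead of it and the grasp point (between the pads) lies 155 mm ahead of it (robot.tcp_to_tips is the distance from the TCP to the fingertips, in m); z points along the fingers, y is the line along which they close (so a half turn about z gives the same grasp; the last joint's range is limited). The gripper opens to 85 mm and grips with 20 to 120 N. Pads are 22 mm wide; open, the fingers measure 114 mm over their backs; the gripper's body (76 mm by 85 mm) begins 54 mm behind the grasp point. The pads swing forward as they close: fully open they stand 13 mm farther back than shut.
Start: joints at [1.268, 0.091, 1.231, -0, 1.82, -0.057], TCP at [0.146, 0.582, 0.405] pointing down, gripper open.
Joint ranges: [-2.87, 2.87], [-0.86, 2.18], [0.17, 2.46], [-1.51, 4.65], [0.06, 2.69], [-2.65, 2.65]. Speed limits (rad/s): [2.57, 2.57, 3.01, 3.14, 3.14, 3.14].

## Interface

Orientations are given as a unit quaternion [w, x, y, z].
In Python, from plant import robot gives the robot as it stands. The module is installed in compiled form; this text tells all that it offers.
- The arm moves only by the tool step_arm, never from a script. Its argument "motion" is a list of rows, each a list of 3 entries, a list of its own where there are three numbers: the closure, from 0 (fully open) to 1 (shut), then the shift along the tool's x, y, z in m, then the turn, a rotation vector about the tool's x, y, z in degrees. In form: [[jaw, [tx, ty, tz], [rx, ry, rz]], ...]. A call has exactly 5 rows; each row is the pose to reach, as a shift and turn from the pose commanded when the call began, along the tool's axes at that moment; what a row does not reach only later rows make up. A row lasts 1/12 s, in which the tool goes at most 41.7 mm and 7.16 degrees, less where a joint would pass 70% of its speed; a pose out of reach is approached as far as the arm can. A call with a gripper value outside its range is refused whole. The fingers move at their own pace and stop on an object; "newtons" is the grip in N (left out, the last holds). Time passes only in rows, so rows that repeat a pose let the fingers close, or fill a call up. It gives the time, the measured TCP pose, the force, the opening and the grip force at its end, in the units of the state.
- robot.sense(): the state, without advancing time (a new reading comes with each control period).
- robot.snapshot(name): name is "side" or "top" or "wrist"; returns a dict with "color" (384x512x3 uint8, blue, green, red), "K" (3x3 intrinsics, pixels), "xyz" and "rotation" of the camera in the world; the wrist camera has in their place "mount" (4x4, takes a point from camera to tool coordinates, whose origin is the TCP and whose axes are the flange's). Camera axes: x right, y down, z forward; pixel columns grow to the right and rows downward; lengths in m; the calibration is good to about 2 mm. A picture is of the moment at which its call begins: read the wrist's pose just before it. There is no depth.
- robot.job_done(): hands the job in; it is judged then, once.
The state is a dict: "time_s": time; "q": joint angles; "qvel": joint speeds; "joint_efforts": joint torques, N m; "tcp_pos": TCP position; "ee_rot": TCP orientation; "contact_force": force on the tool from outside, world axes, zero at the start; "wrist_torque": the same for the moment, N m; "gripper_width": finger opening in m; "finger_force": force on a finger pad.
Only numpy, scipy, OpenCV 4.12 (cv2) and the standard library are available. Lean on these libraries where they do the work, as an engineer would, in place of code of your own. Each camera call takes 0.05 s, during which the arm holds its last target. There are 200 camera calls.

## Task

Tip all six chestnuts from the steel cup into the open roasting pan on the hob without losing any, and stand the empty cup upright back on the worktop. Then take the pan's hinged lid by its bar handle, bring it down over the nuts without letting it fall shut, and finish while holding it open at 30 degrees from shut: steam gets out, popping nuts do not, and you keep hold because it would drop. Leave the other things on the worktop where they are.

Things in the scene. Friction and masses are not known exactly. Their poses are not given: they have to be found in the camera images.
- cup: plain steel cup without handle, round and flared: outside 52 mm across at the foot, 62 at 40 mm height, 64.5 at 50 mm, 71 at the rim; 75 mm high, wall 3 mm, floor 4 mm, 0.12 kg. Origin: centre of its underside, z up through its mouth. Loose on the worktop left of the hob, in a row with mug and salt shaker in any order; the six chestnuts fill it to about 51 mm
- pan: round black roasting pan, standing fast on the hob over the front left burner: 156 mm across at the rim, 45 mm high, wall 3 mm, floor 4 mm (136 mm inside near the floor, 150 at the rim), a steel ear handle on each side. Origin: centre of its underside, 40 mm above the worktop; z up, +x to the hinge, -x to the side where the shut lid's handle lies
- lid_hinge (a point): middle of the hinge axis of the pan's lid, 88 mm from the pan's centre along the pan's +x and 49.5 mm above its underside. The axis is level and runs along the pan's y
- pan_lid (a joint): opening angle of the lid in rad: 0 lies shut on the pan, 1.57 upright, 1.80 fully open, leaning back on its stop, where it stands by itself at the start. Below about 1.5 it falls shut by its own weight (0.3 to 0.5 kg) when let go; the hinge has hardly any friction
- lid_bar (a point): the lid's handle: round black bar, 12 mm thick, 72 mm long, on a wire loop at the lid's free edge, parallel to the hinge axis, 205 mm from it and 5 mm above the lid's underside; 30 mm of finger room between bar and lid. The point: middle of the bar, at the start about 0.29 m above the worktop, under the cooker hood (0.66 m). The bar can turn between gripper pads
- mug: white dotted mug, 82 mm across, 114 mm with its handle, 91 mm high, loose; not to be disturbed
- salt_shaker: salt shaker, 44 mm across, 90 mm high, loose; not to be disturbed
- garlic: garlic bulb, 56 mm, loose on the worktop, not to be disturbed
- nut1: a chestnut, brown, 24 mm across and 23 mm high, 12 g, rounded with a point at its top end and a pale flat scar at its other end; origin in its middle, z towards the point. The six start in the cup
- nut2: a chestnut, brown, 24 mm across and 23 mm high, 12 g, rounded with a point at its top end and a pale flat scar at its other end; origin in its middle, z towards the point. The six start in the cup
- nut3: a chestnut, brown, 24 mm across and 23 mm high, 12 g, rounded with a point at its top end and a pale flat scar at its other end; origin in its middle, z towards the point. The six start in the cup
- nut4: a chestnut, brown, 24 mm across and 23 mm high, 12 g, rounded with a point at its top end and a pale flat scar at its other end; origin in its middle, z towards the point. The six start in the cup
- nut5: a chestnut, brown, 24 mm across and 23 mm high, 12 g, rounded with a point at its top end and a pale flat scar at its other end; origin in its middle, z towards the point. The six start in the cup
- nut6: a chestnut, brown, 24 mm across and 23 mm high, 12 g, rounded with a point at its top end and a pale flat scar at its other end; origin in its middle, z towards the point. The six start in the cup
Not all that is in view belongs to the job. What is shaped like the cup but blue or pink is not meant.

How it is judged:
On the way, in this order (a step that is already met when the one before it is completed fails the run):
1. the cup is lifted and tipped above the pan (angle between cup's own z axis and vertical above 0.9 rad and height (world z) of cup above 0.09 m and horizontal distance between cup and pan below 0.2 m), for 0.1 s.
2. all six chestnuts lie in the pan (horizontal distance between each of nut1, nut2, nut3, nut4, nut5, nut6 and pan below 0.078 m and z of nut1 in the frame of pan between 0 and 0.045 m and z of nut2 in the frame of pan between 0 and 0.045 m and z of nut3 in the frame of pan between 0 and 0.045 m and z of nut4 in the frame of pan between 0 and 0.045 m and z of nut5 in the frame of pan between 0 and 0.045 m and z of nut6 in the frame of pan between 0 and 0.045 m), for 0.2 s.
3. the empty cup stands upright on the worktop, released (height (world z) of cup between -0.01 and 0.02 m and angle between cup's own z axis and vertical below 0.15 rad and contact force between the fingers and cup below 0.1 N), for 0.2 s.
At the end, for the whole second after the job is handed in: the robot still holds the lid's handle, the lid is still and open at 30 degrees (24 to 36 pass), held by nothing else; all six chestnuts lie in the pan; the cup stands upright on the worktop, released (all of step 2 and all of step 3 and value of joint pan_lid between 0.419 and 0.628 rad and velocity of joint pan_lid between -0.1 and 0.1 rad/s and contact force between the fingers and pan above 0.5 N and distance between the grasp point and lid_bar below 0.06 m and contact force between cup and pan below 0.1 N); the arm keeps its last pose, push and grip.
It fails at once if the lid falls or is pushed shut (below 17 degrees) (value of joint pan_lid below 0.3 rad).
It fails at once if the mug, salt shaker or garlic is shifted by more than 30 mm (distance of any of mug, salt_shaker, garlic from where it was at the start of the episode above 0.03 m).
It also fails if it takes over 72 s, if anything falls off the work surface, if the arm or the gripper's body presses on something with over 40 N, if the wrist force passes 120 N, or if a joint passes its speed limit or range.

## Working session

There is one attempt and no reset: what is moved stays moved. The work goes in short steps, Python scripts to look and compute and a tool call to move; the robot and the scene stay as the last step left them, time stands still between calls to the robot, and variables do not carry over. Pictures are saved under pics/ and viewed, at most 10 in all, crops included, and the job is handed in when it is done.

Besides the shell and the picture viewer there is one more tool, called after "Request:" as name(argument=value, ...) on one line, values as JSON. step_arm: Moves the arm, as the interface text tells. Its arguments: {"type":"object","properties":{"motion":{"type":"array"},"newtons":{"type":"number"}},"required":["motion"]}

```bash
mkdir -p pics; cat > h.py <<'E'
import numpy as np, cv2
from scipy.spatial.transform import Rotation as R
from plant import robot
def cam(n):
    s=robot.sense(); d=robot.snapshot(n); K=np.array(d["K"])
    if n=="wrist":
        q=np.array(s["ee_rot"]); T=np.eye(4); T[:3,:3]=R.from_quat(np.roll(q,-1)).as_matrix(); T[:3,3]=s["tcp_pos"]
        M=T@np.array(d["mount"]); return d["color"],K,M[:3,:3],M[:3,3]
    r=np.array(d["rotation"]); 
    r=r if r.shape==(3,3) else R.from_quat(np.roll(r,-1)).as_matrix()
    return d["color"],K,r,np.array(d["xyz"])
def ray(c,u,v):
    d=c[2]@np.linalg.solve(c[1],[u,v,1.]); return c[3],d/np.linalg.norm(d)
def onz(c,u,v,z):
    o,d=ray(c,u,v); return o+d*(z-o[2])/d[2]
def tri(r1,r2):
    A=np.stack([r1[1],-r2[1]],1); t=np.linalg.lstsq(A,r2[0]-r1[0],rcond=None)[0]
    a=r1[0]+t[0]*r1[1]; b=r2[0]+t[1]*r2[1]; return (a+b)/2,np.linalg.norm(a-b)
def proj(c,p):
    x=c[1]@(c[2].T@(np.array(p)-c[3])); return x[:2]/x[2]
E
python3 - <<'E'
from h import *
print(robot.sense())
for n in("side","top","wrist"):
    c=cam(n); cv2.imwrite(f"pics/{n}0.png",c[0]); print(n,c[1].tolist(),c[2].round(3).tolist(),c[3])
a=[cv2.imread(f"pics/{n}0.png") for n in("side","top")]
E
```

```text
{'time_s': 0.0, 'q': array([ 1.26826763e+00,  9.18376564e-02,  1.23190577e+00,  1.37871108e-06,
        1.81981260e+00, -5.67206335e-02]), 'qvel': array([ 4.60522556e-04,  2.36317141e-04,  1.49299388e-03,  7.46559628e-05,
       -2.54767374e-04, -5.72615113e-04]), 'joint_efforts': array([-1.58597952e-03, -4.58717430e+01, -4.18023133e+01, -1.83098950e-04,
        1.16059228e-02,  8.92602344e-06]), 'tcp_pos': array([0.14603114, 0.58200453, 0.40355201]), 'ee_rot': array([-1.76045578e-04,  1.22594618e-01,  9.92456345e-01, -9.65770800e-04]), 'contact_force': array([0.3431497 , 0.09386892, 0.51822025]), 'wrist_torque': array([-0.00446493, -0.08109872,  0.04786292]), 'finger_force': 0.0, 'gripper_width': 0.08554096248972026}
side [[396.25633125658163, 0.0, 259.8957713252944], [0.0, 396.25633125658163, 192.26863890725733], [0.0, 0.0, 1.0]] [[0.993, -0.061, 0.105], [-0.121, -0.522, 0.844], [0.004, -0.851, -0.525]] [ 0.43413929 -0.68085106  0.69810163]
top [[450.89983038588224, 0.0, 249.86685431496178], [0.0, 450.89983038588224, 186.38571019977581], [0.0, 0.0, 1.0]] [[0.019, -0.986, 0.163], [-1.0, -0.02, -0.003], [0.006, -0.163, -0.987]] [0.33492647 0.29639336 1.45252644]
wrist [[330.10409679869144, 0.0, 250.62502057879985], [0.0, 330.10409679869144, 188.33519060381946], [0.0, 0.0, 1.0]] [[0.243, 0.921, 0.305], [0.97, -0.23, -0.078], [-0.002, 0.315, -0.949]] [0.06688923 0.60274141 0.37128664]
```

View pics/side0.png

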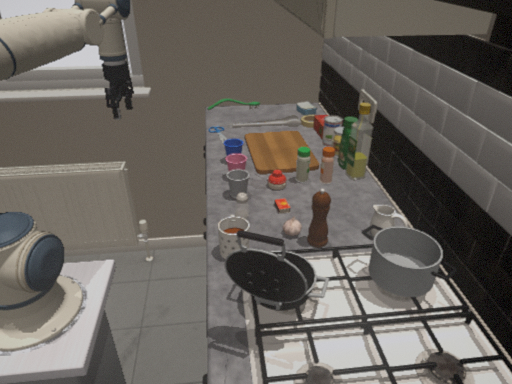

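View pics/top0.png

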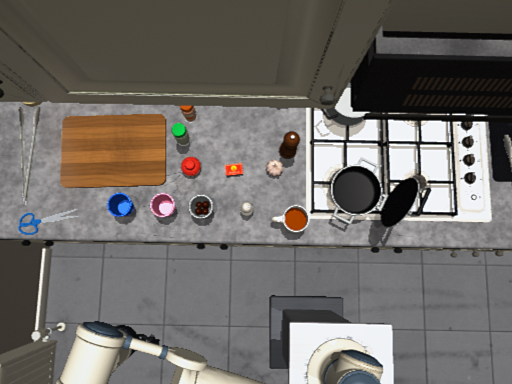

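Side view: steel cup at (237,184), in a row with the shaker (242,197) and the mug (234,235); the pan with its open lid is at (270,280) and the bar at (263,238). Top view: cup with nuts (201,207), shaker (247,210), mug (295,218), pan (356,189), lid (400,203).
Things that could be taken for the cup, top view: blue cup (120,205), pink cup (163,206), grey steel cup with nuts (201,207), white mug (295,218). I choose the steel one at (201,207) and check it in a close crop.

```bash
python3 - <<'E'
from h import *
t=cv2.imread("pics/top0.png"); s=cv2.imread("pics/side0.png")
def cr(im,x,y,w,h): return cv2.resize(im[y:y+h,x:x+w],(400,300),interpolation=cv2.INTER_CUBIC)
a=np.vstack([np.hstack([cr(t,180,180,80,60),cr(t,320,150,120,90)]),np.hstack([cr(s,200,160,80,60),cr(s,210,210,120,90)])])
cv2.imwrite("pics/crop1.png",a)
E
```

```text
(no output)
```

View pics/crop1.png

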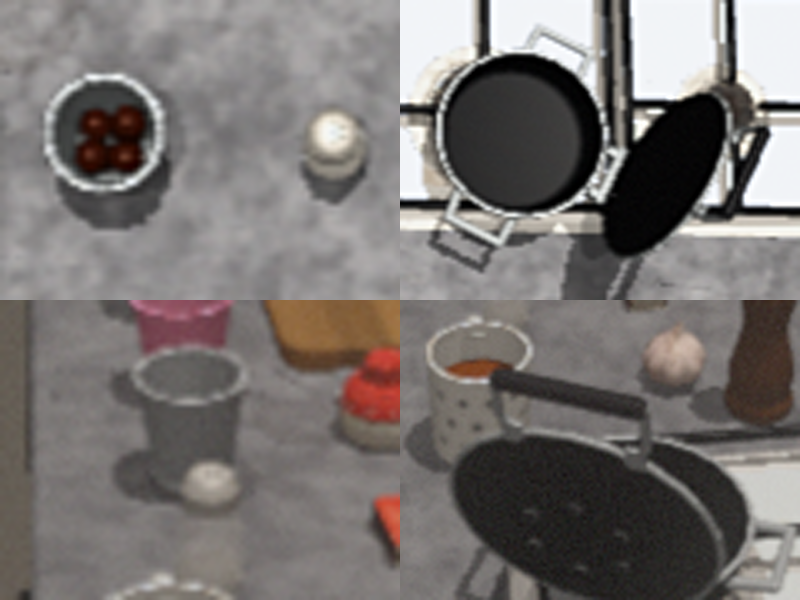

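The crop confirms it: the grey steel cup with chestnuts, rim centre top (201,206.4) and side (238,174.8). Pan rim centre top (356.9,189.9); bar centre top (423.8,201.6), side (261,237.6).

```bash
python3 - <<'E'
from h import *
T=cam("top");S=cam("side")
print("cup",tri(ray(T,201,206.4),ray(S,238,174.8)), onz(T,201,206.4,.075))
print("shaker",onz(T,247,208.5,.09)[:2],"mug",onz(T,296,219,.091)[:2], "garlic",onz(T,274,168,.05)[:2])
b=tri(ray(T,423.8,201.6),ray(S,261,237.6)); print("bar",b)
p=onz(T,356.9,189.9,.085); print("pan",p)
for e in((428.9,188.5),(418.5,215)): print(onz(T,*e,b[0][2]))
for e in((238.5,233.4),(283.5,242.4)): print('s',onz(S,*e,b[0][2]))
# pan rim ellipse from top: ears
for e in((538,28),(590,52),(500,245),(448,215)): print('ear',onz(T,(e[0]-400)/3.333+320,e[1]/3.333+150,.075))
# side: pan floor/rim visible right edge
print(proj(S,p))
d=b[0][:2]-p[:2]; print(d,np.degrees(np.arctan2(d[1],d[0])),np.linalg.norm(d), "expect",.088+ -.205*np.cos(1.8)+.0)
E
```

```text
cup (array([0.49974376, 0.44153348, 0.07105474]), np.float64(0.004289187593505227)) [0.49711987 0.44108039 0.075     ]
shaker [0.49173519 0.29963839] mug [0.46264453 0.1507296 ] garlic [0.62731248 0.21665121]
bar (array([ 0.49863599, -0.16254528,  0.28628613]), np.float64(0.0042096727570532086))
pan [ 0.55655356 -0.03701088  0.085     ]
[ 0.53149276 -0.17733599  0.28628613]
[ 0.46107391 -0.14705017  0.28628613]
s [ 0.4643478  -0.14642516  0.28628613]
s [ 0.53590342 -0.17906659  0.28628613]
ear [ 0.65842968 -0.05552262  0.075     ]
ear [ 0.63637737 -0.10387246  0.075     ]
ear [ 0.45361493 -0.01629956  0.075     ]
ear [0.48029865 0.0311642  0.075     ]
[278.538001   272.63507138]
[-0.05791757 -0.1255344 ] -114.76709208584272 0.13825097128333702 expect 0.13457642941208287
```

```bash
cat >> h.py <<'E'
def Rt(head,tilt,roll=0,up=True):
    "tool x up, y right, z forward at heading/tilt-down (deg), then roll about tool z"
    a,t=np.radians([head,tilt]); f=np.array([np.cos(a),np.sin(a),0]); z=f*np.cos(t)-np.array([0,0,np.sin(t)])
    y=np.array([np.sin(a),-np.cos(a),0]); x=np.cross(y,z)
    return np.stack([x,y,z],1)@R.from_euler('z',roll,degrees=True).as_matrix()
def pose():
    s=robot.sense(); return np.array(s["tcp_pos"]),R.from_quat(np.roll(s["ee_rot"],-1)).as_matrix(),s
def plan(wps,cur=None):
    "wps: (grasp point, R, ncalls)"
    p,M,s=pose()
    if cur is None: print("t",round(s["time_s"],2),"q",np.round(s["q"],2),"tcp",p.round(4),"gp",(p+.155*M[:,2]).round(4),"f",np.round(s["contact_force"],1),"w",round(s["gripper_width"],4),"ff",round(s["finger_force"],1))
    else: p,M=cur
    for g,Q,n in wps:
        tp=np.array(g)-.155*Q[:,2]; rv=R.from_matrix(M.T@Q).as_rotvec(); p0,M0=p,M
        for k in range(1,n+1):
            p2=p0+(tp-p0)*k/n; M2=M0@R.from_rotvec(rv*k/n).as_matrix()
            sh=M.T@(p2-p); r=np.degrees(R.from_matrix(M.T@M2).as_rotvec())
            print("  ",sh.round(3).tolist(),r.round(1).tolist(),"|%.3f %.1f|"%(np.linalg.norm(sh),np.linalg.norm(r))); p,M=p2,M2
    return p,M
E
python3 - <<'E'
from h import *
Q=Rt(40,30)
f=Q[:,2]
g=np.array([.498,.4413,.042])
plan([(g-.13*f+[0,0,.06],Q,4),(g-.1*f,Q,1),(g,Q,1)])
E
```

```text
t 0.25 q [ 1.27  0.09  1.23 -0.    1.82 -0.06] tcp [0.146  0.582  0.4041] gp [0.146  0.5819 0.2491] f [-0.9 -0.5 -0.1] w 0.0855 ff 0.0
   [-0.058, -0.063, 0.04] [-16.2, 8.3, 28.0] |0.094 33.4|
   [-0.086, -0.034, 0.015] [-16.2, 8.3, 28.0] |0.094 33.4|
   [-0.094, 0.009, -0.002] [-16.2, 8.3, 28.0] |0.094 33.4|
   [-0.077, 0.053, -0.006] [-16.2, 8.3, 28.0] |0.094 33.4|
   [-0.052, 0.0, 0.06] [-0.0, -0.0, -0.0] |0.079 0.0|
   [-0.0, -0.0, 0.1] [0.0, 0.0, 0.0] |0.100 0.0|
```

```bash
python3 - <<'E'
from h import *
Q=Rt(40,30,180)
f=Q[:,2]
g=np.array([.498,.4413,.042])
plan([(g-.13*f+[0,0,.1],Q,3),(g-.1*f,Q,1),(g,Q,1)])
E
```

```text
t 0.25 q [ 1.27  0.09  1.23 -0.    1.82 -0.06] tcp [0.146  0.582  0.4041] gp [0.146  0.5819 0.2491] f [-0.9 -0.5 -0.1] w 0.0855 ff 0.0
   [-0.077, -0.084, 0.04] [-9.4, -18.4, -16.3] |0.120 26.4|
   [-0.036, -0.107, 0.043] [-9.4, -18.4, -16.3] |0.120 26.4|
   [0.008, -0.117, 0.028] [-9.4, -18.4, -16.3] |0.120 26.4|
   [0.087, 0.0, 0.08] [-0.0, 0.0, 0.0] |0.118 0.0|
   [0.0, 0.0, 0.1] [-0.0, 0.0, 0.0] |0.100 0.0|
```

Request:
step_arm(motion=[[0, [-0.077, -0.084, 0.04], [-9.4, -18.4, -16.3]], [0, [-0.077, -0.084, 0.04], [-9.4, -18.4, -16.3]], [0, [-0.077, -0.084, 0.04], [-9.4, -18.4, -16.3]], [0, [-0.077, -0.084, 0.04], [-9.4, -18.4, -16.3]], [0, [-0.077, -0.084, 0.04], [-9.4, -18.4, -16.3]]])

```text
time_s: 0.67
tcp_pos: [0.2003, 0.48, 0.3628]
ee_rot: [0.169, -0.021, 0.984, 0.06]
contact_force: [-0.3, 0.2, -0.1]
gripper_width: 0.0856
finger_force: 0.0
```

Request:
step_arm(motion=[[0, [-0.036, -0.107, 0.043], [-9.4, -18.4, -16.3]], [0, [-0.036, -0.107, 0.043], [-9.4, -18.4, -16.3]], [0, [-0.036, -0.107, 0.043], [-9.4, -18.4, -16.3]], [0, [-0.036, -0.107, 0.043], [-9.4, -18.4, -16.3]], [0, [-0.036, -0.107, 0.043], [-9.4, -18.4, -16.3]]])

```text
time_s: 1.08
tcp_pos: [0.255, 0.3807, 0.3235]
ee_rot: [0.327, -0.162, 0.923, 0.119]
contact_force: [-0.0, -1.0, 0.3]
gripper_width: 0.0852
finger_force: 0.0
```

Request:
step_arm(motion=[[0, [0.008, -0.117, 0.028], [-9.4, -18.4, -16.3]], [0, [0.008, -0.117, 0.028], [-9.4, -18.4, -16.3]], [0, [0.008, -0.117, 0.028], [-9.4, -18.4, -16.3]], [0, [0.008, -0.117, 0.028], [-9.4, -18.4, -16.3]], [0, [0.008, -0.117, 0.028], [-9.4, -18.4, -16.3]]])

```text
time_s: 1.5
tcp_pos: [0.3191, 0.2899, 0.2859]
ee_rot: [0.468, -0.296, 0.815, 0.171]
contact_force: [0.0, 0.9, -1.0]
gripper_width: 0.0854
finger_force: 0.0
```

```bash
python3 - <<'E'
from h import *
Q=Rt(40,30,180)
f=Q[:,2]
g=np.array([.498,.4413,.042])
plan([(g-.13*f+[0,0,.1],Q,1),(g-.1*f,Q,1),(g,Q,1)])
c=cam("wrist"); cv2.imwrite("pics/w1.png",c[0])
print(proj(c,[.498,.4413,.075]))
E
```

```text
t 1.5 q [ 0.64 -0.86  2.31  0.09  0.65 -1.67] tcp [0.3191 0.2899 0.2859] gp [0.4216 0.376  0.2077] f [ 0.   0.9 -1. ] w 0.0854 ff 0.0
   [0.007, 0.001, -0.01] [0.0, -0.3, -0.1] |0.013 0.3|
   [0.087, 0.0, 0.08] [-0.0, 0.0, 0.0] |0.118 0.0|
   [-0.0, 0.0, 0.1] [-0.0, 0.0, 0.0] |0.100 0.0|
[249.88239372 102.48278706]
```

View pics/w1.png

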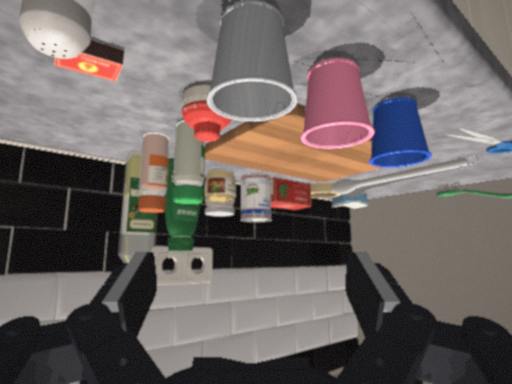

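Wrist view (upside down): steel cup rim centred at about (252.5,100), predicted (249.9,102.5), so the estimate is good to 2–3 mm. I will go above the cup, check, then descend.

```bash
python3 - <<'E'
from h import *
c=cam("wrist"); print(onz(c,252.5,100,.075))
Q=Rt(40,30,180)
g=np.array([.498,.4413,.042])
plan([(g+[0,0,.11],Q,1),(g,Q,2)])
E
```

```text
[0.49394785 0.44080579 0.075     ]
t 1.6 q [ 0.64 -0.85  2.31  0.08  0.65 -1.66] tcp [0.3187 0.2905 0.2859] gp [0.4211 0.3764 0.2074] f [-0.3  0.2 -0.4] w 0.0858 ff 0.0
   [-0.002, 0.0, 0.115] [-0.0, -0.4, -0.3] |0.115 0.5|
   [0.048, 0.0, 0.027] [-0.0, 0.0, 0.0] |0.055 0.0|
   [0.048, 0.0, 0.027] [-0.0, 0.0, 0.0] |0.055 0.0|
```

Request:
step_arm(motion=[[0, [-0.002, 0, 0.113], [0, 0, 0]], [0, [-0.002, 0, 0.113], [0, 0, 0]], [0, [-0.002, 0, 0.113], [0, 0, 0]], [0, [-0.002, 0, 0.113], [0, 0, 0]], [0, [-0.002, 0, 0.113], [0, 0, 0]]])

```text
time_s: 2.02
tcp_pos: [0.3938, 0.356, 0.2251]
ee_rot: [0.461, -0.297, 0.819, 0.17]
contact_force: [-1.0, 0.1, -0.1]
gripper_width: 0.0855
finger_force: 0.0
```

```bash
python3 - <<'E'
from h import *
Q=Rt(40,30,180)
g=np.array([.497,.441,.042])
plan([(g,Q,1),])
E
```

```text
t 2.02 q [ 0.66 -0.41  2.15  0.09  0.38 -1.68] tcp [0.3938 0.356  0.2251] gp [0.4953 0.4415 0.1451] f [-1.   0.1 -0.1] w 0.0855 ff 0.0
   [0.091, -0.002, 0.054] [0.1, -1.1, -0.2] |0.106 1.1|
```

Request:
step_arm(motion=[[0, [0.03, -0.001, 0.018], [0, -1, 0]], [0, [0.06, -0.002, 0.036], [0, -1, 0]], [0, [0.091, -0.002, 0.054], [0, -1, 0]], [0, [0.091, -0.002, 0.054], [0, -1, 0]], [0, [0.091, -0.002, 0.054], [0, -1, 0]]])

```text
time_s: 2.43
tcp_pos: [0.3945, 0.3533, 0.1238]
ee_rot: [0.473, -0.295, 0.812, 0.174]
contact_force: [-0.8, -0.5, 1.0]
gripper_width: 0.0854
finger_force: 0.0
```

```bash
python3 - <<'E'
from h import *
Q=Rt(40,30,180)
g=np.array([.497,.441,.042])
plan([(g,Q,1),])
E
```

```text
t 2.43 q [ 0.65 -0.25  2.23  0.38  0.11 -1.97] tcp [0.3945 0.3533 0.1238] gp [0.4976 0.4402 0.0475] f [-0.8 -0.5  1. ] w 0.0854 ff 0.0
   [0.003, 0.001, 0.003] [0.1, 0.5, -0.1] |0.005 0.5|
```

Request:
step_arm(motion=[[1, [0, 0, 0], [0, 0, 0]], [1, [0, 0, 0], [0, 0, 0]], [1, [0, 0, 0], [0, 0, 0]], [1, [0, 0, 0], [0, 0, 0]], [1, [0, 0, 0], [0, 0, 0]]], newtons=45)

```text
time_s: 2.85
tcp_pos: [0.3965, 0.3541, 0.1288]
ee_rot: [0.478, -0.294, 0.809, 0.174]
contact_force: [-4.7, 2.0, 6.9]
gripper_width: 0.0661
finger_force: 48.6
```

Request:
step_arm(motion=[[1, [0, 0, 0], [0, 0, 0]], [1, [0, 0, 0], [0, 0, 0]], [1, [0, 0, 0], [0, 0, 0]], [1, [0, 0, 0], [0, 0, 0]], [1, [0, 0, 0], [0, 0, 0]]], newtons=45)

```text
time_s: 3.27
tcp_pos: [0.3966, 0.3541, 0.1289]
ee_rot: [0.478, -0.294, 0.809, 0.174]
contact_force: [-4.4, 2.1, 7.8]
gripper_width: 0.0658
finger_force: 48.6
```

Request:
step_arm(motion=[[1, [-0.02, 0, -0.012], [0, 0, 0]], [1, [-0.04, 0, -0.024], [0, 0, 0]], [1, [-0.06, 0, -0.036], [0, 0, 0]], [1, [-0.08, 0, -0.048], [0, 0, 0]], [1, [-0.08, 0, -0.048], [0, 0, 0]]])

```text
time_s: 3.68
tcp_pos: [0.3944, 0.3516, 0.2249]
ee_rot: [0.479, -0.294, 0.808, 0.174]
contact_force: [1.1, 0.3, -0.6]
gripper_width: 0.0659
finger_force: 50.3
```

```bash
python3 - <<'E'
from h import *
plan([])
a=cam("side")[0]; b=cam("top")[0]
cv2.imwrite("pics/s2.png",np.hstack([cv2.resize(a[100:250,170:320],(400,400)),cv2.resize(b[150:250,150:250],(400,400))]))
E
```

```text
t 3.68 q [ 0.65 -0.42  2.17  0.12  0.33 -1.71] tcp [0.3944 0.3516 0.2249] gp [0.4988 0.4388 0.1505] f [ 1.1  0.3 -0.6] w 0.0659 ff 50.3
```

View pics/s2.png

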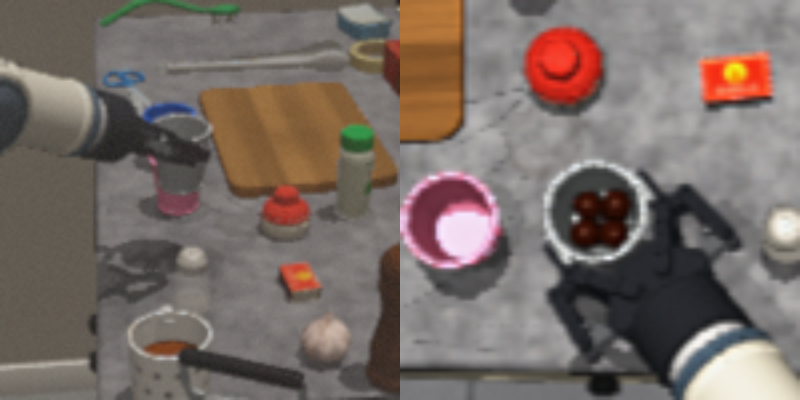

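Cup hangs upright in the gripper with the nuts in it, clear of everything (top crop, cup centre about (600,212)). Next, a quick kinematic fit from the recorded poses to check that the pouring pose can be reached.

```bash
cat > k.py <<'E'
import numpy as np
from scipy.optimize import least_squares
from h import *
D=[([1.268,.0918,1.2319,0,1.8198,-.0567],[.146,.582,.4038],[0,.1226,.9925,0]),
([.64,-.86,2.31,.09,.65,-1.67],[.3191,.2899,.2859],[.468,-.296,.815,.171]),
([.66,-.41,2.15,.09,.38,-1.68],[.3938,.356,.2251],[.461,-.297,.819,.170]),
([.65,-.25,2.23,.38,.11,-1.97],[.3945,.3533,.1238],[.473,-.295,.812,.174]),
([.65,-.42,2.17,.12,.33,-1.71],[.3944,.3516,.2249],[.479,-.294,.808,.174])]
def rot(ax,a): return R.from_euler(ax,a).as_matrix()
def fk(q,P,s4=1):
    a1,d1,L1,L2,e,Lw,lat=P
    A=rot('z',q[0]); p=A@[a1,lat,d1]
    B=A@rot('y',q[1]); p=p+B@[0,0,L1]
    C=B@rot('y',q[2]); p=p+C@[e,0,L2]
    W=C@rot('z',s4*q[3])@rot('y',q[4]); p=p+W@[0,0,Lw]
    return p, W@rot('z',q[5])@OFF
OFF=np.eye(3)
# tool y radial when q6=0 pointing down: W x-axis=-radial, W y=left -> tool y=-Wx, tool x=Wy
OFF=np.array([[0,-1,0],[1,0,0],[0,0,1.]])
def res(P,s4): return np.concatenate([fk(q,P,s4)[0]-p for q,p,_ in D])
best=None
for s4 in(1,-1):
    r=least_squares(lambda P:np.r_[res(P,s4),1e-3*(P-[0,.2,.35,.35,0,.1,.03])],[0,.2,.35,.35,0,.1,.03])
    if best is None or r.cost<best[0]: best=(r.cost,r.x,s4)
P,S4=best[1],best[2]
lo=[-2.87,-.86,.17,-1.51,.06,-2.65];hi=[2.87,2.18,2.46,4.65,2.69,2.65]
def ik(g,Q,q0):
    t=np.array(g)-.155*Q[:,2]
    f=lambda q:(lambda x:np.r_[(x[0]-t)*10,R.from_matrix(Q.T@x[1]).as_rotvec()])(fk(q,P,S4))
    r=least_squares(f,np.clip(q0,np.array(lo)+.01,np.array(hi)-.01),bounds=(lo,hi)); return r.x,np.abs(r.fun).max()
if __name__=="__main__":
    print(best)
    for q,p,w in D: x=fk(q,P,S4); print((x[0]-p).round(4), np.degrees(R.from_matrix(R.from_quat(np.roll(w,-1)).as_matrix().T@x[1]).as_rotvec()).round(1))
    q0=D[-1][0]
    for h in(-25,-10,5,20):
      for t in(0,15,-15):
       for z in(.17,.2):
        g=[.569,-.005,z]
        o=[]
        for ro in(180,240,300):
            q,e=ik(g,Rt(h,t,ro),[0,-.4,2.1,.1,.3,-1.7+np.radians(ro-180)]); o.append("%.3f"%e)
        print(h,t,z,o,q.round(2))
E
python3 k.py
```

```text
(np.float64(1.2052852343719053e-05), array([-0.01370736,  0.16638766,  0.38596512,  0.56879503,  0.10839114,
        0.18134018,  0.03386869]), 1)
[ 0.0004  0.0002 -0.0004] [0.1 0.  0. ]
[-0.0019  0.0008  0.0021] [-0.2 -0.1  0. ]
[ 0.0001  0.0002 -0.0018] [ 0.1  0.2 -0.5]
[ 0.0005 -0.0012  0.0021] [ 0.2 -0.2 -0. ]
[ 0.0009  0.0003 -0.0021] [ 0.2  0.3 -0.1]
-25 0 0.17 ['0.263', '0.236', '0.220'] [ 0.36 -0.53  2.41 -1.51  0.78  2.27]
-25 0 0.2 ['0.218', '0.189', '0.190'] [ 0.36 -0.59  2.41 -1.51  0.77  2.23]
-25 15 0.17 ['0.000', '0.000', '0.000'] [ 0.34 -0.59  2.38 -1.42  0.75  2.14]
-25 15 0.2 ['0.000', '0.000', '0.000'] [ 0.34 -0.64  2.36 -1.34  0.77  2.03]
-25 -15 0.17 ['0.566', '0.556', '0.425'] [ 0.39 -0.37  2.37 -1.51  0.9   2.4 ]
-25 -15 0.2 ['0.534', '0.490', '0.434'] [ 0.37 -0.49  2.39 -1.51  0.82  2.31]
-10 0 0.17 ['0.265', '0.328', '0.303'] [ 0.21 -0.61  2.46 -1.51  0.56  2.17]
-10 0 0.2 ['0.209', '0.270', '0.259'] [ 0.2  -0.68  2.46 -1.51  0.55  2.13]
-10 15 0.17 ['0.084', '0.100', '0.089'] [ 0.11 -0.79  2.46 -0.9   0.41  1.48]
-10 15 0.2 ['0.036', '0.041', '0.039'] [ 0.09
[... 400 characters left out ...]
  0.52 -0.44]
5 15 0.2 ['0.093', '0.093', '0.093'] [-0.3  -0.86  2.46  0.98  0.51 -0.52]
5 -15 0.17 ['0.623', '0.387', '0.115'] [-0.29 -0.05  2.46  2.72  1.3  -2.34]
5 -15 0.2 ['0.556', '0.368', '0.161'] [-0.31 -0.13  2.46  2.68  1.27 -2.29]
20 0 0.17 ['0.413', '0.039', '0.038'] [-0.58 -0.44  2.46  1.86  1.04 -1.58]
20 0 0.2 ['0.352', '0.033', '0.028'] [-0.58 -0.54  2.46  1.8   1.   -1.46]
20 15 0.17 ['0.166', '0.000', '0.000'] [-0.53 -0.67  2.43  1.39  0.86 -1.07]
20 15 0.2 ['0.137', '0.000', '0.000'] [-0.53 -0.72  2.4   1.32  0.88 -0.97]
20 -15 0.17 ['0.679', '0.184', '0.000'] [-0.53 -0.11  2.43  2.26  1.29 -1.99]
20 -15 0.2 ['0.622', '0.137', '0.000'] [-0.53 -0.23  2.45  2.23  1.23 -1.91]
```

```bash
cat > p.py <<'E'
from k import *
U=Rt(40,28.6,180).T@np.array([0,0,1.])
c=np.array([.5566,-.037]); 
for h in(-20,-30,-40,-50):
  for t in(10,15,20):
    for ro in(90,120,150):
      Q=Rt(h,t,180+ro); u=Q@U; m=.023*u; dn=-np.array([0,0,1])+u*u[2]; lip=m+.0355*dn/np.linalg.norm(dn)
      g=np.r_[c-lip[:2]-.005*u[:2],.168]
      q,e=ik(g,Q,[.34,-.6,2.35,-1.3,.7,-1.2+np.radians(ro)])
      print(h,t,ro,"tip%.0f"%np.degrees(np.arccos(u[2])),"lip",lip.round(3),"g",g.round(3),"e%.3f"%e,q.round(2))
E
python3 p.py
```

```text
-20 10 90 tip85 lip [-0.019 -0.017 -0.033] g [ 0.58  -0.016  0.168] e0.058 [ 0.22 -0.64  2.45 -1.51  0.55  1.65]
-20 10 120 tip110 lip [-0.008 -0.005 -0.041] g [ 0.568 -0.029  0.168] e0.066 [ 0.22 -0.66  2.46 -1.51  0.6   2.17]
-20 10 150 tip132 lip [ 0.006  0.002 -0.042] g [ 0.554 -0.038  0.168] e0.121 [ 0.24 -0.68  2.46 -1.45  0.69  2.63]
-20 15 90 tip83 lip [-0.02  -0.018 -0.032] g [ 0.58  -0.015  0.168] e0.000 [ 0.22 -0.65  2.42 -1.4   0.56  1.53]
-20 15 120 tip107 lip [-0.009 -0.006 -0.041] g [ 0.57  -0.028  0.168] e0.000 [ 0.18 -0.72  2.46 -1.34  0.53  1.98]
-20 15 150 tip128 lip [ 0.003  0.001 -0.042] g [ 0.557 -0.037  0.168] e0.058 [ 0.18 -0.75  2.46 -1.23  0.59  2.39]
-20 20 90 tip81 lip [-0.021 -0.019 -0.031] g [ 0.581 -0.014  0.168] e0.000 [ 0.21 -0.66  2.37 -1.14  0.57  1.28]
-20 20 120 tip104 lip [-0.011 -0.007 -0.04 ] g [ 0.572 -0.027  0.168] e0.000 [ 0.17 -0.72  2.41 -1.09  0.55  1.73]
-20 20 150 tip123 lip [ 0.     0.    -0.042] g [ 0.56  -0.036  0.168] e0.000 [ 0.14 -0.79  2.44 -1.02  0.55  2.18]
-30 10 90 tip85 lip [-0.022 -0.014 -0.033] g [ 0.583 -0.021  0.168] e0.
[... 2315 characters left out ...]
2  1.23  2.65]
-50 15 90 tip83 lip [-0.027 -0.006 -0.032] g [ 0.588 -0.03   0.168] e0.000 [ 0.45 -0.13  2.04 -1.4   1.25  1.85]
-50 15 120 tip107 lip [-0.011 -0.001 -0.041] g [ 0.573 -0.036  0.168] e0.000 [ 0.45 -0.17  2.08 -1.4   1.25  2.37]
-50 15 150 tip128 lip [ 0.003 -0.001 -0.042] g [ 0.557 -0.037  0.168] e0.146 [ 0.44 -0.26  2.11 -1.27  1.22  2.65]
-50 20 90 tip81 lip [-0.028 -0.006 -0.031] g [ 0.589 -0.03   0.168] e0.000 [ 0.43 -0.16  2.02 -1.29  1.23  1.76]
-50 20 120 tip104 lip [-0.013 -0.    -0.04 ] g [ 0.575 -0.036  0.168] e0.000 [ 0.43 -0.21  2.06 -1.29  1.23  2.28]
-50 20 150 tip123 lip [ 0.    -0.    -0.042] g [ 0.56  -0.038  0.168] e0.087 [ 0.42 -0.27  2.09 -1.21  1.21  2.65]
```

```bash
cat > p2.py <<'E'
from k import *
def chk(wps,p,M,q):
    for g,Q,n in wps:
        tp=np.array(g)-.155*Q[:,2]; rv=R.from_matrix(M.T@Q).as_rotvec()
        for k in range(1,n+1):
            p2=p+(tp-p)*k/n; M2=M@R.from_rotvec(rv*k/n).as_matrix()
            q,e=ik(p2+.155*M2[:,2],M2,q); print("e%.3f"%e,q.round(2),(p2+.155*M2[:,2]).round(3))
        p,M=tp,Q
if __name__=="__main__":
    p,M,s=pose()
    for zz in(.22,):
        Q1=Rt(40,28.6,180)
        w=[([.53,.41,zz],Q1,1),([.572,-.022,zz],Rt(-25,20,180),4),([.572,-.022,.17],Rt(-25,20,180),1),([.572,-.022,.17],Rt(-25,20,180+50),2),([.572,-.022,.17],Rt(-25,20,180+150),4)]
        plan(w); chk(w,p,M,s["q"])
E
python3 p2.py
```

```text
t 3.78 q [ 0.65 -0.42  2.17  0.13  0.33 -1.71] tcp [0.3934 0.3509 0.2183] gp [0.4971 0.4377 0.1426] f [ 0.6 -0.1 -2. ] w 0.0661 ff 50.3
   [-0.069, -0.043, -0.031] [-0.1, -0.6, -0.0] |0.087 0.6|
   [0.025, -0.056, -0.035] [14.8, -1.9, 6.7] |0.071 16.4|
   [0.017, -0.066, -0.02] [14.8, -1.9, 6.7] |0.071 16.4|
   [0.009, -0.07, -0.002] [14.8, -1.9, 6.7] |0.071 16.4|
   [0.001, -0.069, 0.016] [14.8, -1.9, 6.7] |0.071 16.4|
   [0.047, 0.0, 0.017] [-0.0, 0.0, -0.0] |0.050 0.0|
   [0.0, 0.0, 0.0] [0.0, 0.0, 25.0] |0.000 25.0|
   [0.0, 0.0, 0.0] [0.0, 0.0, 25.0] |0.000 25.0|
   [0.0, 0.0, 0.0] [-0.0, -0.0, 25.0] |0.000 25.0|
   [0.0, 0.0, 0.0] [-0.0, 0.0, 25.0] |0.000 25.0|
   [0.0, 0.0, 0.0] [0.0, -0.0, 25.0] |0.000 25.0|
   [0.0, 0.0, 0.0] [0.0, -0.0, 25.0] |0.000 25.0|
e0.000 [ 0.54 -0.48  2.08  0.3   0.49 -1.92] [0.53 0.41 0.22]
e0.000 [ 0.49 -0.6   2.18 -0.17  0.46 -1.4 ] [0.557 0.307 0.22 ]
e0.000 [ 0.43 -0.68  2.25 -0.59  0.52 -0.93] [0.573 0.198 0.22 ]
e0.000 [ 0.36 -0.72  2.29 -0.89  0.63 -0.6 ] [0.578 0.087 0.22 ]
e0.000 [ 0.26 -0.69  2.3  -1.09  0.75 -0.34] [ 0.572 -0.022  0.22 ]
e0.000 [ 0.26 -0.63  2.35 -1.21  0.7  -0.18] [ 0.572 -0.022  0.17 ]
e0.000 [ 0.26 -0.63  2.35 -1.21  0.7   0.25] [ 0.572 -0.022  0.17 ]
e0.000 [ 0.26 -0.63  2.35 -1.21  0.7   0.69] [ 0.572 -0.022  0.17 ]
e0.000 [ 0.26 -0.63  2.35 -1.21  0.7   1.13] [ 0.572 -0.022  0.17 ]
e0.000 [ 0.26 -0.63  2.35 -1.21  0.7   1.56] [ 0.572 -0.022  0.17 ]
e0.000 [ 0.26 -0.63  2.35 -1.21  0.7   2.  ] [ 0.572 -0.022  0.17 ]
e0.000 [ 0.26 -0.63  2.35 -1.21  0.7   2.44] [ 0.572 -0.022  0.17 ]
```

Request:
step_arm(motion=[[1, [-0.014, -0.009, -0.006], [0, 0, 0]], [1, [-0.028, -0.017, -0.012], [0, 0, 0]], [1, [-0.042, -0.026, -0.019], [0, 0, 0]], [1, [-0.056, -0.035, -0.025], [0, 0, 0]], [1, [-0.069, -0.043, -0.031], [0, -0.6, 0]]])

```text
time_s: 4.2
tcp_pos: [0.4262, 0.3218, 0.2895]
ee_rot: [0.476, -0.294, 0.81, 0.174]
contact_force: [0.7, -0.2, -2.1]
gripper_width: 0.066
finger_force: 50.4
```

Request:
step_arm(motion=[[1, [0.005, -0.011, -0.007], [3, -0.4, 1.3]], [1, [0.01, -0.022, -0.014], [6, -0.8, 2.7]], [1, [0.015, -0.034, -0.021], [9, -1.1, 4]], [1, [0.02, -0.045, -0.028], [12, -1.5, 5.4]], [1, [0.025, -0.056, -0.035], [14.8, -1.9, 6.7]]])

```text
time_s: 4.62
tcp_pos: [0.4291, 0.2511, 0.2833]
ee_rot: [0.513, -0.179, 0.834, 0.099]
contact_force: [0.3, 0.3, -1.7]
gripper_width: 0.0659
finger_force: 50.4
```

Request:
step_arm(motion=[[1, [0.003, -0.013, -0.004], [3, -0.4, 1.3]], [1, [0.007, -0.026, -0.008], [6, -0.8, 2.7]], [1, [0.01, -0.04, -0.012], [9, -1.1, 4]], [1, [0.014, -0.053, -0.016], [12, -1.5, 5.4]], [1, [0.017, -0.066, -0.02], [14.8, -1.9, 6.7]]])

```text
time_s: 5.03
tcp_pos: [0.4323, 0.1804, 0.2782]
ee_rot: [0.538, -0.06, 0.84, 0.024]
contact_force: [-0.0, 0.5, -1.5]
gripper_width: 0.066
finger_force: 50.4
```

Request:
step_arm(motion=[[1, [0.002, -0.014, 0], [3, -0.4, 1.3]], [1, [0.004, -0.028, -0.001], [6, -0.8, 2.7]], [1, [0.005, -0.042, -0.001], [9, -1.1, 4]], [1, [0.007, -0.056, -0.002], [12, -1.5, 5.4]], [1, [0.009, -0.07, -0.002], [14.8, -1.9, 6.7]]])

```text
time_s: 5.45
tcp_pos: [0.436, 0.1102, 0.2729]
ee_rot: [0.553, 0.059, 0.829, -0.051]
contact_force: [0.1, 0.6, -2.5]
gripper_width: 0.0662
finger_force: 50.4
```

Request:
step_arm(motion=[[1, [0, -0.014, 0.003], [3, -0.4, 1.3]], [1, [0, -0.028, 0.006], [6, -0.8, 2.7]], [1, [0.001, -0.042, 0.01], [9, -1.1, 4]], [1, [0.001, -0.056, 0.013], [12, -1.5, 5.4]], [1, [0.001, -0.069, 0.016], [14.8, -1.9, 6.7]]])

```text
time_s: 5.87
tcp_pos: [0.4397, 0.0397, 0.267]
ee_rot: [0.557, 0.177, 0.802, -0.126]
contact_force: [0.1, -0.2, -1.8]
gripper_width: 0.0663
finger_force: 50.4
```

```bash
python3 - <<'E'
from p2 import *
p,M,s=pose()
w=[([.572,-.022,.172],Rt(-25,20,180),1),([.572,-.022,.172],Rt(-25,20,180+150),6)]
plan(w); chk(w,p,M,s["q"])
a=cam("side"); b=cam("top"); c=a[0]
cv2.imwrite("pics/s3.png",np.hstack([cv2.resize(a[0][150:320,190:360],(400,400)),cv2.resize(b[0][120:240,300:420],(400,400))]))
E
```

```text
t 5.87 q [ 0.24 -0.7   2.31 -1.07  0.73 -0.37] tcp [0.4397 0.0397 0.267 ] gp [ 0.5711 -0.0222  0.213 ] f [ 0.1 -0.2 -1.8] w 0.0663 ff 50.4
   [0.039, 0.0, 0.015] [-0.2, -0.4, 0.2] |0.042 0.5|
   [0.0, 0.0, 0.0] [-0.0, 0.0, 25.0] |0.000 25.0|
   [0.0, 0.0, 0.0] [0.0, -0.0, 25.0] |0.000 25.0|
   [0.0, 0.0, 0.0] [-0.0, -0.0, 25.0] |0.000 25.0|
   [0.0, 0.0, 0.0] [0.0, -0.0, 25.0] |0.000 25.0|
   [0.0, 0.0, 0.0] [-0.0, -0.0, 25.0] |0.000 25.0|
   [0.0, 0.0, 0.0] [-0.0, -0.0, 25.0] |0.000 25.0|
e0.000 [ 0.26 -0.63  2.35 -1.2   0.7  -0.19] [ 0.572 -0.022  0.172]
e0.000 [ 0.26 -0.63  2.35 -1.2   0.7   0.25] [ 0.572 -0.022  0.172]
e0.000 [ 0.26 -0.63  2.35 -1.2   0.7   0.68] [ 0.572 -0.022  0.172]
e0.000 [ 0.26 -0.63  2.35 -1.2   0.7   1.12] [ 0.572 -0.022  0.172]
e0.000 [ 0.26 -0.63  2.35 -1.2   0.7   1.56] [ 0.572 -0.022  0.172]
e0.000 [ 0.26 -0.63  2.35 -1.2   0.7   1.99] [ 0.572 -0.022  0.172]
e0.000 [ 0.26 -0.63  2.35 -1.2   0.7   2.43] [ 0.572 -0.022  0.172]
```

View pics/s3.png

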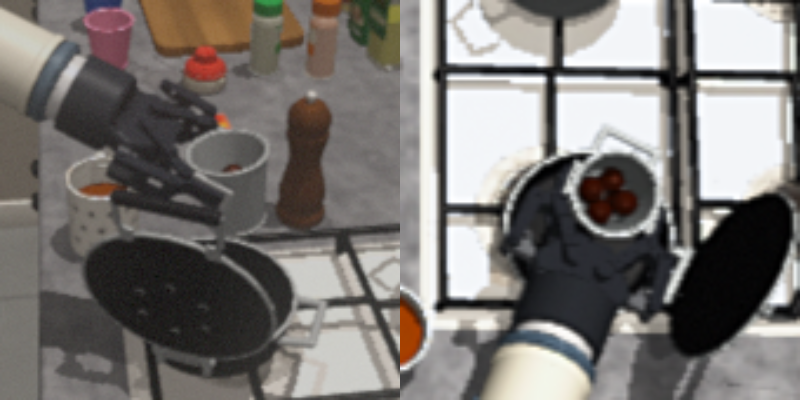

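Cup is above the pan with all nuts still in it (right crop, (617,195)). Lowering and pouring.

Request:
step_arm(motion=[[1, [0.01, 0, 0.004], [0, 0, 0]], [1, [0.02, 0, 0.008], [0, 0, 0]], [1, [0.03, 0, 0.012], [0, 0, 0]], [1, [0.039, 0, 0.015], [0, 0, 0]], [1, [0.039, 0, 0.015], [0, 0, 0]]])

```text
time_s: 6.38
tcp_pos: [0.4397, 0.0403, 0.2238]
ee_rot: [0.556, 0.175, 0.803, -0.125]
contact_force: [-0.3, -0.6, -3.0]
gripper_width: 0.0662
finger_force: 50.5
```

Request:
step_arm(motion=[[1, [0, 0, 0], [0, 0, 5]], [1, [0, 0, 0], [0, 0, 10]], [1, [0, 0, 0], [0, 0, 15]], [1, [0, 0, 0], [0, 0, 20]], [1, [0, 0, 0], [0, 0, 25]]])

```text
time_s: 6.8
tcp_pos: [0.4405, 0.0405, 0.228]
ee_rot: [0.572, 0.347, 0.744, 0.001]
contact_force: [-0.4, 0.2, -2.3]
gripper_width: 0.066
finger_force: 50.4
```

Request:
step_arm(motion=[[1, [0, 0, 0], [0, 0, 5]], [1, [0, 0, 0], [0, 0, 10]], [1, [0, 0, 0], [0, 0, 15]], [1, [0, 0, 0], [0, 0, 20]], [1, [0, 0, 0], [0, 0, 25]]])

```text
time_s: 7.22
tcp_pos: [0.4405, 0.0404, 0.228]
ee_rot: [0.558, 0.499, 0.651, 0.124]
contact_force: [0.9, -0.4, -2.5]
gripper_width: 0.0659
finger_force: 50.4
```

Request:
step_arm(motion=[[1, [0, 0, 0], [0, 0, 4]], [1, [0, 0, 0], [0, 0, 8]], [1, [0, 0, 0], [0, 0, 12]], [1, [0, 0, 0], [0, 0, 16]], [1, [0, 0, 0], [0, 0, 20]]])

```text
time_s: 7.63
tcp_pos: [0.4405, 0.0404, 0.228]
ee_rot: [0.528, 0.605, 0.555, 0.219]
contact_force: [-0.4, -1.2, -1.3]
gripper_width: 0.0658
finger_force: 50.3
```

Request:
step_arm(motion=[[1, [0, 0, 0], [0, 0, 4]], [1, [0, 0, 0], [0, 0, 8]], [1, [0, 0, 0], [0, 0, 12]], [1, [0, 0, 0], [0, 0, 16]], [1, [0, 0, 0], [0, 0, 20]]])

```text
time_s: 8.05
tcp_pos: [0.4405, 0.0404, 0.228]
ee_rot: [0.482, 0.692, 0.441, 0.307]
contact_force: [0.4, -0.2, -1.7]
gripper_width: 0.066
finger_force: 50.5
```

Request:
step_arm(motion=[[1, [0, 0, 0], [0, 0, 4]], [1, [0, 0, 0], [0, 0, 8]], [1, [0, 0, 0], [0, 0, 12]], [1, [0, 0, 0], [0, 0, 16]], [1, [0, 0, 0], [0, 0, 20]]])

```text
time_s: 8.47
tcp_pos: [0.4405, 0.0405, 0.228]
ee_rot: [0.421, 0.758, 0.314, 0.386]
contact_force: [-0.4, -0.1, -2.1]
gripper_width: 0.0663
finger_force: 50.4
```

Request:
step_arm(motion=[[1, [0, 0, 0], [0, 0, 4]], [1, [0, 0, 0], [0, 0, 8]], [1, [0, 0, 0], [0, 0, 12]], [1, [0, 0, 0], [0, 0, 16]], [1, [0, 0, 0], [0, 0, 20]]])

```text
time_s: 8.88
tcp_pos: [0.4406, 0.0405, 0.2283]
ee_rot: [0.348, 0.801, 0.178, 0.454]
contact_force: [-1.0, -0.7, -1.2]
gripper_width: 0.066
finger_force: 50.5
```

Request:
step_arm(motion=[[1, [0, 0, 0], [0, 0, 5]], [1, [0, 0, 0], [0, 0, 10]], [1, [0, 0, 0], [0, 0, 15]], [1, [0, 0, 0], [0, 0, 20]], [1, [0, 0, 0], [0, 0, 20]]])

```text
time_s: 9.3
tcp_pos: [0.4406, 0.0404, 0.2284]
ee_rot: [0.264, 0.819, 0.036, 0.508]
contact_force: [-0.6, -0.5, -0.8]
gripper_width: 0.0659
finger_force: 50.5
```

Request:
step_arm(motion=[[1, [0, 0, 0], [0, 0, 5]], [1, [0, 0, 0], [0, 0, 10]], [1, [0, 0, 0], [0, 0, 15]], [1, [0, 0, 0], [0, 0, 20]], [1, [0, 0, 0], [0, 0, 20]]])

```text
time_s: 9.72
tcp_pos: [0.4368, 0.0331, 0.2368]
ee_rot: [0.17, 0.816, -0.102, 0.542]
contact_force: [0.6, 0.1, 0.0]
gripper_width: 0.0659
finger_force: 50.6
```

```bash
python3 - <<'E'
from h import *
plan([])
a=cam("side"); b=cam("top"); c=cam("wrist")
cv2.imwrite("pics/s4.png",np.hstack([cv2.resize(a[0][150:320,190:360],(400,400)),cv2.resize(b[0][120:240,300:420],(400,400))]))
E
```

```text
t 9.72 q [ 0.21 -0.7   2.36 -1.1   0.68  2.64] tcp [0.4368 0.0331 0.2368] gp [ 0.5687 -0.027   0.182 ] f [0.6 0.1 0. ] w 0.0659 ff 50.6
```

View pics/s4.png

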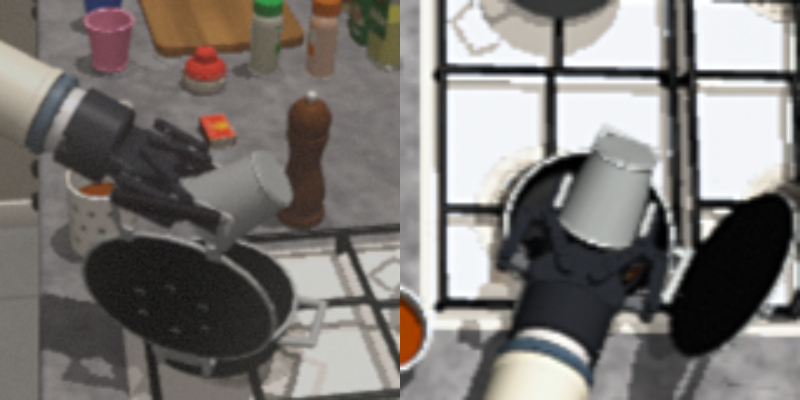

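The cup is upside down over the pan and the wrist load has gone to about 0; a brown spot shows at right crop (632,275), to be checked numerically. Unrolling a little and locating the brown by colour mask.

```bash
cat >> h.py <<'E'
def brown(c,x0,y0,x1,y1):
    im=c[0][y0:y1,x0:x1].astype(int); b,g,r=im[...,0],im[...,1],im[...,2]
    m=((r>35)&(r>1.8*g)&(r>1.8*b)&(g<60)).astype(np.uint8); n,_,st,ce=cv2.connectedComponentsWithStats(m)
    return [(int(st[i,4]),(ce[i]+[x0,y0]).round(1).tolist()) for i in range(1,n) if st[i,4]>2]
E
python3 - <<'E'
from h import *
b=cam("top"); print(brown(b,310,120,440,260)); 
for u,v in((369.6,202.5),): print(onz(b,u,v,.06),onz(b,u,v,.2))
w=cam("wrist"); print(brown(w,0,0,512,384)); print(brown(cam("side"),190,150,360,330))
E
```

```text
[(4, [370.5, 201.0])]
[ 0.52162964 -0.08197158  0.06      ] [ 0.50285912 -0.04393202  0.2       ]
[(4780, [486.8, 107.7]), (88, [315.4, 363.2])]
[(6, [328.5, 154.2]), (3, [331.7, 154.7]), (96, [276.0, 177.6]), (3, [276.7, 205.0])]
```

Request:
step_arm(motion=[[1, [0, 0, 0], [0, 0, -5]], [1, [0, 0, 0], [0, 0, -10]], [1, [0, 0, 0], [0, 0, -15]], [1, [0, 0, 0], [0, 0, -20]], [1, [0, 0, 0], [0, 0, -20]]])

```text
time_s: 10.43
tcp_pos: [0.4368, 0.0334, 0.2355]
ee_rot: [0.263, 0.822, 0.043, 0.504]
contact_force: [0.1, 1.0, -1.9]
gripper_width: 0.0657
finger_force: 50.5
```

```bash
python3 - <<'E'
from h import *
b=cam("top"); print(brown(b,310,120,440,260)); 
w=cam("wrist"); print(brown(w,0,0,512,384)); cv2.imwrite("pics/w2.png",np.hstack([cv2.resize(w[0],(400,300)),cv2.resize(b[0][150:225,320:420],(400,300))]))
plan([])
E
```

```text
[(4, [370.5, 200.0])]
[(6382, [474.4, 187.5])]
t 10.53 q [ 0.21 -0.69  2.36 -1.1   0.68  2.3 ] tcp [0.4368 0.0334 0.2355] gp [ 0.5686 -0.0268  0.1806] f [-1.5  0.7 -1.8] w 0.0656 ff 50.5
```

View pics/w2.png

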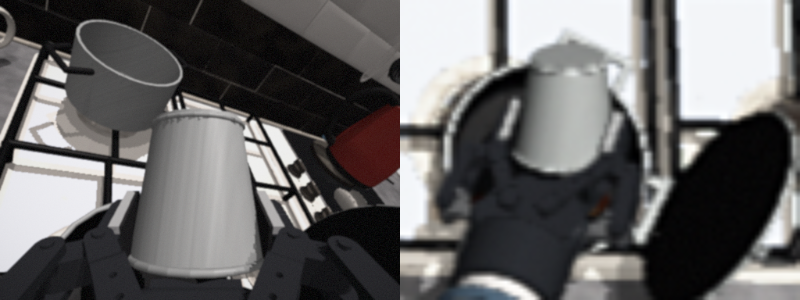

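The wrist view shows an inverted cup with nothing on the gripper; the brown spot stayed at top pixel (370.5,200), which is (0.52,-0.08) on the pan floor, so it is a nut in the pan. Raising and unrolling.

```bash
python3 - <<'E'
from p2 import *
p,M,s=pose()
w=[([.569,-.027,.25],M,1),([.569,-.027,.25],Rt(-25,20,180),4),([.569,-.027,.25],Rt(-25,20,180),1)]
plan(w); chk(w,p,M,s["q"])
E
```

```text
t 10.53 q [ 0.21 -0.69  2.36 -1.1   0.68  2.3 ] tcp [0.4368 0.0334 0.2355] gp [ 0.5686 -0.0268  0.1806] f [-1.5  0.7 -1.8] w 0.0656 ff 50.5
   [0.056, 0.033, -0.024] [0.0, 0.0, 0.0] |0.069 0.0|
   [-0.0, -0.001, 0.0] [-0.2, -0.2, -37.4] |0.001 37.4|
   [0.0, -0.001, 0.0] [-0.2, -0.2, -37.4] |0.001 37.4|
   [0.0, -0.0, -0.0] [-0.2, -0.2, -37.4] |0.001 37.4|
   [0.001, -0.0, -0.0] [-0.2, -0.2, -37.4] |0.001 37.4|
   [0.0, 0.0, 0.0] [-0.0, -0.0, -0.0] |0.000 0.0|
e0.000 [ 0.24 -0.74  2.26 -0.98  0.77  2.14] [ 0.569 -0.027  0.25 ]
e0.000 [ 0.24 -0.74  2.26 -0.99  0.78  1.49] [ 0.569 -0.027  0.25 ]
e0.000 [ 0.25 -0.73  2.26 -1.    0.78  0.85] [ 0.569 -0.028  0.25 ]
e0.000 [ 0.25 -0.73  2.27 -1.01  0.78  0.21] [ 0.569 -0.028  0.25 ]
e0.000 [ 0.25 -0.73  2.27 -1.02  0.77 -0.44] [ 0.569 -0.027  0.25 ]
e0.000 [ 0.25 -0.73  2.27 -1.02  0.77 -0.44] [ 0.569 -0.027  0.25 ]
```

Request:
step_arm(motion=[[1, [0.03, 0.018, -0.013], [0, 0, 0]], [1, [0.056, 0.033, -0.024], [0, 0, 0]], [1, [0.056, 0.033, -0.024], [0, 0, 0]], [1, [0.056, 0.033, -0.024], [0, 0, -5]], [1, [0.056, 0.033, -0.024], [0, 0, -10]]])

```text
time_s: 10.95
tcp_pos: [0.4373, 0.0328, 0.3062]
ee_rot: [0.305, 0.815, 0.113, 0.48]
contact_force: [-1.6, -0.2, -2.9]
gripper_width: 0.0664
finger_force: 50.5
```

Request:
step_arm(motion=[[1, [0, 0, 0], [0, 0, -35]], [1, [0, 0, 0], [0, 0, -35]], [1, [0, 0, 0], [0, 0, -35]], [1, [0, 0, 0], [0, 0, -35]], [1, [0, 0, 0], [0, 0, -35]]])

```text
time_s: 11.37
tcp_pos: [0.4373, 0.0328, 0.305]
ee_rot: [0.436, 0.743, 0.354, 0.365]
contact_force: [-0.0, -0.5, -1.6]
gripper_width: 0.0659
finger_force: 50.5
```

Request:
step_arm(motion=[[1, [0, 0, 0], [0, 0, -35]], [1, [0, 0, 0], [0, 0, -35]], [1, [0, 0, 0], [0, 0, -35]], [1, [0, 0, 0], [0, 0, -35]], [1, [0, 0, 0], [0, 0, -35]]])

```text
time_s: 11.78
tcp_pos: [0.4373, 0.0328, 0.305]
ee_rot: [0.525, 0.602, 0.561, 0.217]
contact_force: [0.2, 0.4, -0.3]
gripper_width: 0.066
finger_force: 50.5
```

Request:
step_arm(motion=[[1, [0, 0, 0], [0, 0, -35]], [1, [0, 0, 0], [0, 0, -35]], [1, [0, 0, 0], [0, 0, -35]], [1, [0, 0, 0], [0, 0, -35]], [1, [0, 0, 0], [0, 0, -35]]])

```text
time_s: 12.2
tcp_pos: [0.4373, 0.0328, 0.305]
ee_rot: [0.566, 0.406, 0.716, 0.049]
contact_force: [0.2, -0.1, -0.6]
gripper_width: 0.0657
finger_force: 50.6
```

Request:
step_arm(motion=[[1, [0, 0, 0], [0, 0, -34]], [1, [0, 0, 0], [0, 0, -34]], [1, [0, 0, 0], [0, 0, -34]], [1, [0, 0, 0], [0, 0, -34]], [1, [0, 0, 0], [0, 0, -34]]])

```text
time_s: 12.62
tcp_pos: [0.4373, 0.0328, 0.3049]
ee_rot: [0.556, 0.178, 0.803, -0.119]
contact_force: [-0.0, 0.5, -2.1]
gripper_width: 0.0662
finger_force: 50.7
```

```bash
python3 - <<'E'
from p2 import *
p,M,s=pose()
Q1=Rt(40,28.6,180)
w=[([.54,.40,.22],Q1,4),([.499,.439,.12],Q1,1),([.499,.439,.0535],Q1,1)]
plan(w); chk(w,p,M,s["q"])
b=cam("top"); print(brown(b,310,120,440,260),brown(b,180,190,240,230))
E
```

```text
t 12.62 q [ 0.21 -0.75  2.27 -0.95  0.75 -0.51] tcp [0.4373 0.0328 0.3049] gp [ 0.5691 -0.0275  0.25  ] f [-0.   0.5 -2.1] w 0.0662 ff 50.7
   [0.013, 0.063, -0.027] [-14.7, 1.8, -6.9] |0.070 16.3|
   [0.006, 0.069, -0.009] [-14.7, 1.8, -6.9] |0.070 16.3|
   [-0.002, 0.069, 0.009] [-14.7, 1.8, -6.9] |0.070 16.3|
   [-0.011, 0.064, 0.026] [-14.7, 1.8, -6.9] |0.070 16.3|
   [0.091, 0.056, 0.042] [0.0, 0.0, -0.0] |0.115 0.0|
   [0.058, 0.0, 0.032] [0.0, 0.0, -0.0] |0.066 0.0|
e0.000 [ 0.33 -0.75  2.26 -0.79  0.65 -0.71] [0.578 0.081 0.243]
e0.000 [ 0.4  -0.7   2.23 -0.5   0.54 -1.03] [0.576 0.19  0.235]
e0.000 [ 0.45 -0.6   2.17 -0.09  0.47 -1.49] [0.563 0.298 0.227]
e0.000 [ 0.5  -0.47  2.08  0.37  0.5  -1.99] [0.54 0.4  0.22]
e0.000 [ 0.65 -0.38  2.2   0.17  0.26 -1.76] [0.499 0.439 0.12 ]
e0.000 [ 0.65 -0.25  2.23  0.45  0.1  -2.04] [0.499 0.439 0.053]
[(13, [371.8, 191.3])] []
```

Request:
step_arm(motion=[[1, [0.003, 0.015, -0.006], [-3, 0.4, -1.4]], [1, [0.006, 0.03, -0.012], [-6, 0.8, -2.8]], [1, [0.013, 0.063, -0.027], [-14.7, 1.8, -6.9]], [1, [0.013, 0.063, -0.027], [-14.7, 1.8, -6.9]], [1, [0.013, 0.063, -0.027], [-14.7, 1.8, -6.9]]])

```text
time_s: 13.08
tcp_pos: [0.4364, 0.1036, 0.3033]
ee_rot: [0.554, 0.061, 0.829, -0.042]
contact_force: [0.5, -1.1, -1.2]
gripper_width: 0.0659
finger_force: 50.8
```

Request:
step_arm(motion=[[1, [0.003, 0.034, -0.004], [-7, 0.9, -3.4]], [1, [0.006, 0.069, -0.009], [-14.7, 1.8, -6.9]], [1, [0.006, 0.069, -0.009], [-14.7, 1.8, -6.9]], [1, [0.006, 0.069, -0.009], [-14.7, 1.8, -6.9]], [1, [0.006, 0.069, -0.009], [-14.7, 1.8, -6.9]]])

```text
time_s: 13.5
tcp_pos: [0.4366, 0.1715, 0.3004]
ee_rot: [0.54, -0.057, 0.839, 0.029]
contact_force: [0.5, -0.2, -1.1]
gripper_width: 0.066
finger_force: 51.0
```

Request:
step_arm(motion=[[1, [-0.001, 0.034, 0.004], [-7, 0.9, -3.4]], [1, [-0.002, 0.069, 0.009], [-14.7, 1.8, -6.9]], [1, [-0.002, 0.069, 0.009], [-14.7, 1.8, -6.9]], [1, [-0.002, 0.069, 0.009], [-14.7, 1.8, -6.9]], [1, [-0.002, 0.069, 0.009], [-14.7, 1.8, -6.9]]])

```text
time_s: 13.92
tcp_pos: [0.4365, 0.2408, 0.2974]
ee_rot: [0.515, -0.177, 0.832, 0.103]
contact_force: [0.6, -0.5, -1.7]
gripper_width: 0.0662
finger_force: 51.2
```

Request:
step_arm(motion=[[1, [-0.005, 0.032, 0.013], [-7, 0.9, -3.4]], [1, [-0.011, 0.064, 0.026], [-14.7, 1.8, -6.9]], [1, [-0.011, 0.064, 0.026], [-14.7, 1.8, -6.9]], [1, [-0.011, 0.064, 0.026], [-14.7, 1.8, -6.9]], [1, [-0.011, 0.064, 0.026], [-14.7, 1.8, -6.9]]])

```text
time_s: 14.33
tcp_pos: [0.4365, 0.3107, 0.295]
ee_rot: [0.481, -0.293, 0.808, 0.174]
contact_force: [0.3, -0.4, -1.1]
gripper_width: 0.0657
finger_force: 51.2
```

Request:
step_arm(motion=[[1, [0.03, 0.019, 0.014], [0, 0, 0]], [1, [0.06, 0.037, 0.028], [0, 0, 0]], [1, [0.091, 0.056, 0.042], [0, 0, 0]], [1, [0.091, 0.056, 0.042], [0, 0, 0]], [1, [0.091, 0.056, 0.042], [0, 0, 0]]])

```text
time_s: 14.75
tcp_pos: [0.3941, 0.3497, 0.1925]
ee_rot: [0.479, -0.295, 0.808, 0.174]
contact_force: [0.6, -0.6, -0.6]
gripper_width: 0.066
finger_force: 51.3
```

```bash
python3 - <<'E'
from p2 import *
p,M,s=pose()
Q1=Rt(40,28.6,180)
w=[([.499,.439,.058],Q1,1)]
plan(w); chk(w,p,M,s["q"])
b=cam("top"); print(brown(b,310,120,440,260),brown(b,150,170,260,250))
im=b[0][160:220,326:386]; cv2.imwrite("pics/pan.png",np.hstack([cv2.resize(cv2.convertScaleAbs(im,alpha=2),(400,400)),cv2.resize(b[0][150:250,150:250],(400,400))]))
E
```

```text
t 14.75 q [ 0.65 -0.38  2.2   0.18  0.26 -1.77] tcp [0.3941 0.3497 0.1925] gp [0.4981 0.4371 0.118 ] f [ 0.6 -0.6 -0.6] w 0.066 ff 51.3
   [0.052, 0.001, 0.03] [0.0, -0.1, 0.1] |0.060 0.1|
e0.000 [ 0.65 -0.26  2.23  0.4   0.11 -2.  ] [0.499 0.439 0.058]
[(34, [366.1, 177.6]), (29, [371.9, 191.6]), (22, [368.5, 198.9]), (30, [340.1, 201.6]), (31, [347.2, 204.5]), (29, [359.3, 208.2])] [(77, [190.5, 172.1]), (5, [228.4, 170.2]), (3, [239.7, 170.3]), (5, [231.0, 175.0]), (5, [239.0, 174.0]), (3, [159.0, 196.0]), (5, [168.8, 198.4]), (3, [155.3, 199.0]), (16, [157.8, 208.6])]
```

View pics/pan.png

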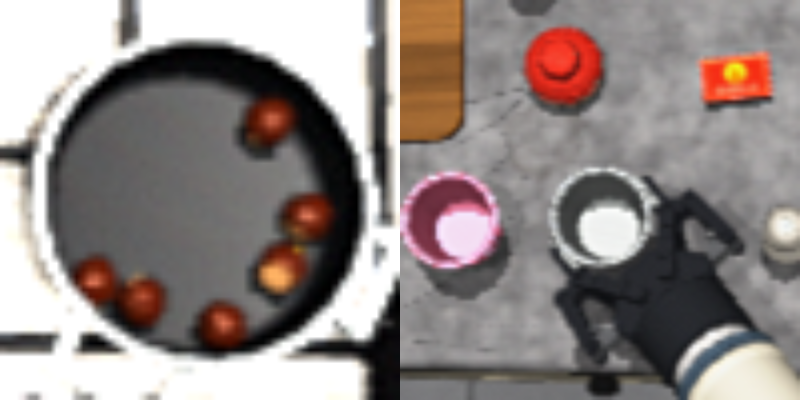

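All six nuts lie in the pan (left crop), and the cup is empty and back above its spot. Setting it down.

Request:
step_arm(motion=[[1, [0.02, 0, 0.011], [0, 0, 0]], [1, [0.04, 0.001, 0.023], [0, 0, 0]], [1, [0.05, 0.001, 0.029], [0, 0, 0]], [1, [0.053, 0.001, 0.031], [0, 0, 0]], [1, [0.055, 0.001, 0.032], [0, 0, 0]]])

```text
time_s: 15.22
tcp_pos: [0.3978, 0.3521, 0.1341]
ee_rot: [0.483, -0.293, 0.806, 0.175]
contact_force: [-0.7, 0.3, 0.4]
gripper_width: 0.0659
finger_force: 51.3
```

```bash
python3 -c "
from h import *
plan([])"
```

```text
t 15.22 q [ 0.65 -0.26  2.23  0.42  0.11 -2.02] tcp [0.3978 0.3521 0.1341] gp [0.5025 0.4398 0.0609] f [-0.7  0.3  0.4] w 0.0659 ff 51.3
```

Request:
step_arm(motion=[[1, [0.002, 0, 0.001], [0, 0, 0]], [1, [0.004, 0, 0.002], [0, 0, 0]], [1, [0.005, 0, 0.003], [0, 0, 0]], [1, [0.006, 0, 0.003], [0, 0, 0]], [1, [0.006, 0, 0.003], [0, 0, 0]]])

```text
time_s: 15.63
tcp_pos: [0.3968, 0.3527, 0.1273]
ee_rot: [0.483, -0.294, 0.806, 0.175]
contact_force: [0.4, -1.0, 4.1]
gripper_width: 0.066
finger_force: 50.8
```

```bash
python3 -c "
from h import *
plan([])"
```

```text
t 15.63 q [ 0.65 -0.25  2.23  0.5   0.09 -2.09] tcp [0.3968 0.3527 0.1273] gp [0.5015 0.4406 0.0542] f [ 0.4 -1.   4.1] w 0.066 ff 50.8
```

Request:
step_arm(motion=[[0, [0, 0, 0], [0, 0, 0]], [0, [0, 0, 0], [0, 0, 0]], [0, [0, 0, 0], [0, 0, 0]], [0, [0, 0, 0], [0, 0, 0]], [0, [0, 0, 0], [0, 0, 0]]])

```text
time_s: 16.05
tcp_pos: [0.3957, 0.3523, 0.1247]
ee_rot: [0.481, -0.295, 0.807, 0.175]
contact_force: [0.5, 0.5, 0.5]
gripper_width: 0.0851
finger_force: 0.0
```

```bash
python3 - <<'E'
from p2 import *
p,M,s=pose(); plan([])
c=np.array([.5566,-.037,.04]); X=np.array([np.cos(np.radians(-115)),np.sin(np.radians(-115)),0])
bar=c+X*.1394+[0,0,.248]; print("bar",bar)
# candidate grasp orientations for lid arc: tool y (closing) perpendicular to bar; bar dir along heading -25
yb=np.cross([0,0,1],X)  # bar dir
def barpos(th): return c+X*(.088-.205*np.cos(th)+.005*np.sin(th))+np.array([0,0,.0495+.205*np.sin(th)+.005*np.cos(th)])
for name,el in (("down",90),("60",60),("45",45),("30",30),("20",20)):
  for sgn in(1,-1):          # approach from pan side (+X dir motion) or along bar normal
    z=np.cos(np.radians(el))*X*sgn-np.sin(np.radians(el))*np.array([0,0,1])
    for fl in(1,-1):
      x=yb*fl; y=np.cross(z,x); Q=np.stack([x,y,z],1); o=[]
      q=np.array([-.3,.1,1.6,0,1.4,-.6])
      for th in(1.8,1.5,1.2,.9,.7,.52):
        best=None
        for q0 in(q,[-.3,.1,1.6,0,1.4,1.],[-.3,.1,1.6,0,1.4,-2.],[-.3,-.2,2.2,1.,1.,-.6],[0,-.2,2.2,-1.,1.,1.5]):
          r=ik(barpos(th),Q,q0)
          if best is None or r[1]<best[1]-1e-3: best=r
        q=best[0]; o.append("%.3f %s"%(best[1],q.round(1).tolist()))
      print(name,sgn,fl,o[0],o[2],o[-1])
E
```

```text
t 16.05 q [ 0.65 -0.25  2.23  0.5   0.09 -2.09] tcp [0.3957 0.3523 0.1247] gp [0.5    0.44   0.0508] f [0.5 0.5 0.5] w 0.0851 ff 0.0
bar [ 0.49768701 -0.16333931  0.288     ]
down 1 1 0.000 [-0.4, -0.1, 1.4, 0.0, 1.9, 1.6] 0.000 [-0.2, -0.0, 1.3, 0.0, 1.9, 1.8] 0.000 [0.0, 0.1, 1.3, -0.0, 1.7, 2.0]
down 1 -1 0.000 [-0.4, -0.1, 1.4, 0.0, 1.9, -1.5] 0.000 [-0.2, -0.0, 1.3, 0.0, 1.9, -1.3] 0.000 [0.0, 0.1, 1.3, -0.0, 1.7, -1.1]
down -1 1 0.000 [-0.4, -0.1, 1.4, 0.0, 1.9, 1.6] 0.000 [-0.2, -0.0, 1.3, 0.0, 1.9, 1.8] 0.000 [0.0, 0.1, 1.3, 0.0, 1.7, 2.0]
down -1 -1 0.000 [-0.4, -0.1, 1.4, 0.0, 1.9, -1.5] 0.000 [-0.2, -0.0, 1.3, 0.0, 1.9, -1.3] 0.000 [0.0, 0.1, 1.3, 0.0, 1.7, -1.1]
60 1 1 0.000 [-0.1, 0.0, 1.3, -0.5, 2.0, 1.8] 0.000 [0.1, 0.2, 1.2, -0.5, 2.0, 1.9] 0.000 [0.2, 0.3, 1.1, -0.4, 2.0, 2.1]
60 1 -1 0.000 [-0.1, 0.0, 1.3, -0.5, 2.0, -1.4] 0.000 [0.1, 0.2, 1.2, -0.5, 2.0, -1.2] 0.000 [0.2, 0.3, 1.1, -0.4, 2.0, -1.0]
60 -1 1 0.000 [-0.7, -0.1, 1.4, 0.5, 1.9, 1.5] 0.000 [-0.5, -0.1, 1.5, 0.5, 1.8, 1.7] 0.000 [-0.3, -0.1, 1.6, 0.5, 1.6, 1.8]
60 -1 -1 0.000 [-0.7, -0.1, 1.4, 0.5, 1.9, -
[... 878 characters left out ...]
.000 [-0.7, -0.1, 1.6, 1.0, 1.8, 1.4] 0.000 [-0.5, -0.0, 1.8, 1.0, 1.6, 1.4]
30 -1 -1 0.000 [-0.9, 0.0, 1.5, 1.0, 2.0, -1.8] 0.000 [-0.7, -0.1, 1.6, 1.0, 1.8, -1.7] 0.000 [-0.5, -0.0, 1.8, 1.0, 1.6, -1.7]
20 1 1 0.000 [0.1, 0.2, 1.4, -1.1, 2.1, 1.8] 0.000 [0.3, 0.4, 1.1, -1.1, 2.2, 1.9] 0.000 [0.4, 0.7, 0.9, -1.0, 2.3, 2.0]
20 1 -1 0.000 [0.1, 0.2, 1.4, -1.1, 2.1, -1.3] 0.000 [0.3, 0.4, 1.1, -1.1, 2.2, -1.3] 0.000 [0.4, 0.7, 0.9, -1.0, 2.3, -1.1]
20 -1 1 0.000 [-0.9, 0.1, 1.6, 1.1, 2.0, 1.3] 0.000 [-0.7, -0.0, 1.7, 1.2, 1.8, 1.4] 0.000 [-0.6, 0.0, 1.8, 1.2, 1.6, 1.3]
20 -1 -1 0.000 [-0.9, 0.1, 1.6, 1.1, 2.0, -1.8] 0.000 [-0.7, -0.0, 1.7, 1.2, 1.8, -1.8] 0.000 [-0.6, 0.0, 1.8, 1.2, 1.6, -1.8]
```

Cup released (finger force 0, width 85 mm). Planning the retreat and the approach to the bar, tool leaned 30° from vertical towards the hinge and kept at a constant orientation.

```bash
cat > lid.py <<'E'
from p2 import *
c0=np.array([.5566,-.037,.04]); X=np.array([np.cos(np.radians(-115)),np.sin(np.radians(-115)),0]); yb=np.cross([0,0,1],X); UP=np.array([0,0,1.])
def Qel(el,fl=-1):
    z=np.cos(np.radians(el))*X-np.sin(np.radians(el))*UP; x=yb*fl; return np.stack([x,np.cross(z,x),z],1)
def barpos(th,h=c0+X*.088+[0,0,.0495],r=.205,o=.005): return h+X*(-r*np.cos(th)+o*np.sin(th))+UP*(r*np.sin(th)+o*np.cos(th))
E
python3 - <<'E'
from lid import *
p,M,s=pose(); T=cam("top"); print("hood edge",onz(T,430,118,.66),onz(T,352,118,.66))
Q=Qel(60); B=barpos(1.8)
w=[([.5,.44,.165],M,1),([.53,.15,.36],Q,4),(B-.11*Q[:,2],Q,2),(B,Q,1)]
plan(w); chk(w,p,M,s["q"])
E
```

```text
hood edge [ 0.59949407 -0.0335095   0.66      ] [0.59644499 0.10956487 0.66      ]
t 16.1 q [ 0.65 -0.25  2.23  0.5   0.09 -2.09] tcp [0.3957 0.3523 0.1248] gp [0.5    0.44   0.0509] f [-0.4  0.3  0.4] w 0.0852 ff 0.0
   [-0.1, -0.0, -0.054] [-0.0, 0.0, 0.0] |0.114 0.0|
   [-0.061, -0.052, -0.021] [14.9, 17.6, 11.0] |0.083 25.5|
   [-0.063, -0.046, -0.027] [14.9, 17.6, 11.0] |0.083 25.5|
   [-0.062, -0.042, -0.035] [14.9, 17.6, 11.0] |0.083 25.5|
   [-0.058, -0.041, -0.043] [14.9, 17.6, 11.0] |0.083 25.5|
   [-0.052, -0.111, 0.051] [0.0, 0.0, 0.0] |0.132 0.0|
   [-0.052, -0.111, 0.051] [0.0, 0.0, 0.0] |0.132 0.0|
   [0.0, 0.0, 0.11] [0.0, -0.0, 0.0] |0.110 0.0|
e0.000 [ 0.65 -0.44  2.16  0.13  0.35 -1.72] [0.5   0.44  0.165]
e0.000 [ 0.63 -0.36  1.91 -0.23  0.86 -1.24] [0.537 0.358 0.191]
e0.000 [ 0.58 -0.19  1.6  -0.31  1.36 -1.08] [0.551 0.277 0.229]
e0.000 [ 0.5   0.05  1.25 -0.37  1.84 -1.  ] [0.545 0.205 0.285]
e0.000 [ 0.42  0.31  0.87 -0.47  2.32 -0.98] [0.53 0.15 0.36]
e0.000 [ 0.22  0.17  1.01 -0.52  2.23 -1.18] [0.525 0.018 0.372]
e0.000 [ 0.01  0.11  1.06 -0.57  2.14 -1.4 ] [ 0.521 -0.114  0.383]
e0.000 [-0.08  0.01  1.33 -0.53  1.95 -1.38] [ 0.498 -0.163  0.288]
```

```bash
cat >> lid.py <<'E'
def QL(el,lean,fl=-1): return Qel(el,fl)@R.from_euler('y',-fl*-1*-lean if fl==1 else -lean,degrees=True).as_matrix()
E
python3 - <<'E'
from lid import *
p,M,s=pose()
def chk2(w,p,M,q):
    for g,Q,n in w:
        tp=np.array(g)-.155*Q[:,2]; rv=R.from_matrix(M.T@Q).as_rotvec()
        for k in range(1,n+1):
            p2=p+(tp-p)*k/n; M2=M@R.from_rotvec(rv*k/n).as_matrix(); q,e=ik(p2+.155*M2[:,2],M2,q)
            print("e%.3f"%e,q.round(2),"gp",(p2+.155*M2[:,2]).round(3),"wr",(p2-.18*M2[:,2]).round(2))
        p,M=tp,Q
Q=QL(88,30); B=barpos(1.8); print(Q.round(2).tolist(),B)
w=[([.5,.44,.165],M,1),([.45,.15,.33],Q,4),(B-.08*Q[:,2],Q,2),(B,Q,1)]
w+=[(barpos(t),QL(88-(1.8-t)/1.28*28,30),1) for t in np.linspace(1.6,.52,7)]
plan(w[:4]); chk2(w,p,M,s["q"])
E
```

```text
[[-0.79, 0.42, 0.44], [0.35, 0.91, -0.24], [-0.5, -0.03, -0.87]] [ 0.49766771 -0.16338069  0.28800275]
t 16.1 q [ 0.65 -0.25  2.23  0.5   0.09 -2.09] tcp [0.3957 0.3523 0.1248] gp [0.5    0.44   0.0509] f [-0.4  0.3  0.4] w 0.0852 ff 0.0
   [-0.1, -0.0, -0.054] [0.0, 0.0, 0.0] |0.114 0.0|
   [-0.036, -0.029, -0.053] [12.1, 7.3, 11.2] |0.070 18.0|
   [-0.035, -0.033, -0.05] [12.1, 7.3, 11.2] |0.070 18.0|
   [-0.036, -0.037, -0.047] [12.1, 7.3, 11.2] |0.070 18.0|
   [-0.037, -0.039, -0.044] [12.1, 7.3, 11.2] |0.070 18.0|
   [-0.063, -0.131, 0.026] [-0.0, 0.0, 0.0] |0.148 0.0|
   [-0.063, -0.131, 0.026] [-0.0, 0.0, 0.0] |0.148 0.0|
   [0.0, -0.0, 0.08] [-0.0, 0.0, -0.0] |0.080 0.0|
e0.000 [ 0.65 -0.44  2.16  0.13  0.35 -1.72] gp [0.5   0.44  0.165] wr [0.27 0.25 0.32]
e0.000 [ 0.66 -0.55  2.09 -0.27  0.68 -1.17] gp [0.505 0.366 0.204] wr [0.26 0.25 0.4 ]
e0.000 [ 0.66 -0.57  1.98 -0.38  1.03 -0.94] gp [0.497 0.291 0.243] wr [0.26 0.25 0.48]
e0.000 [ 0.62 -0.54  1.83 -0.43  1.36 -0.79] gp [0.479 0.218 0.285] wr [0.28 0.24 0.55]
e0.000 [ 0.56 -0.47  1.66 -0.45  1.67 -0.69] gp [0.45 0.15 0
[... 234 characters left out ...]
0.09  1.39 -1.48] gp [ 0.498 -0.163  0.288] wr [ 0.35 -0.08  0.58]
e0.000 [-0.16 -0.5   1.75 -0.23  1.41 -1.34] gp [ 0.515 -0.127  0.294] wr [ 0.38 -0.03  0.58]
e0.000 [-0.02 -0.43  1.71 -0.35  1.44 -1.24] gp [ 0.53  -0.093  0.293] wr [0.4  0.02 0.58]
e0.000 [ 0.1  -0.36  1.67 -0.46  1.47 -1.14] gp [ 0.546 -0.061  0.285] wr [0.42 0.07 0.57]
e0.000 [ 0.2  -0.27  1.64 -0.54  1.5  -1.06] gp [ 0.56  -0.03   0.271] wr [0.45 0.12 0.55]
e0.000 [ 0.28 -0.18  1.61 -0.61  1.52 -0.99] gp [ 0.573 -0.002  0.251] wr [0.47 0.17 0.52]
e0.000 [ 0.34 -0.09  1.58 -0.67  1.54 -0.93] gp [0.584 0.022 0.225] wr [0.49 0.21 0.49]
e0.000 [ 0.39  0.01  1.56 -0.72  1.56 -0.88] gp [0.594 0.042 0.196] wr [0.5  0.24 0.45]
```

Request:
step_arm(motion=[[0, [-0.02, 0, -0.011], [0, 0, 0]], [0, [-0.04, 0, -0.022], [0, 0, 0]], [0, [-0.07, 0, -0.038], [0, 0, 0]], [0, [-0.1, 0, -0.054], [0, 0, 0]], [0, [-0.1, 0, -0.054], [0, 0, 0]]])

```text
time_s: 16.52
tcp_pos: [0.3974, 0.3535, 0.2488]
ee_rot: [0.487, -0.293, 0.803, 0.177]
contact_force: [1.4, 0.3, 2.8]
gripper_width: 0.0856
finger_force: 0.0
```

Request:
step_arm(motion=[[0, [-0.036, -0.029, -0.053], [12.1, 7.3, 11.2]], [0, [-0.036, -0.029, -0.053], [12.1, 7.3, 11.2]], [0, [-0.036, -0.029, -0.053], [12.1, 7.3, 11.2]], [0, [-0.036, -0.029, -0.053], [12.1, 7.3, 11.2]], [0, [-0.036, -0.029, -0.053], [12.1, 7.3, 11.2]]])

```text
time_s: 16.93
tcp_pos: [0.3918, 0.3118, 0.2956]
ee_rot: [0.438, -0.175, 0.874, 0.117]
contact_force: [-1.2, 0.1, -0.4]
gripper_width: 0.0855
finger_force: 0.0
```

Request:
step_arm(motion=[[0, [-0.035, -0.033, -0.05], [12.1, 7.3, 11.2]], [0, [-0.035, -0.033, -0.05], [12.1, 7.3, 11.2]], [0, [-0.035, -0.033, -0.05], [12.1, 7.3, 11.2]], [0, [-0.035, -0.033, -0.05], [12.1, 7.3, 11.2]], [0, [-0.035, -0.033, -0.05], [12.1, 7.3, 11.2]]])

```text
time_s: 17.35
tcp_pos: [0.3886, 0.2712, 0.349]
ee_rot: [0.382, -0.05, 0.921, 0.055]
contact_force: [-0.0, 0.2, -0.6]
gripper_width: 0.0855
finger_force: 0.0
```

Request:
step_arm(motion=[[0, [-0.036, -0.037, -0.047], [12.1, 7.3, 11.2]], [0, [-0.036, -0.037, -0.047], [12.1, 7.3, 11.2]], [0, [-0.036, -0.037, -0.047], [12.1, 7.3, 11.2]], [0, [-0.036, -0.037, -0.047], [12.1, 7.3, 11.2]], [0, [-0.036, -0.037, -0.047], [12.1, 7.3, 11.2]]])

```text
time_s: 17.77
tcp_pos: [0.386, 0.2298, 0.4048]
ee_rot: [0.319, 0.077, 0.945, -0.009]
contact_force: [-0.4, 0.2, 0.1]
gripper_width: 0.0857
finger_force: 0.0
```

Request:
step_arm(motion=[[0, [-0.037, -0.039, -0.044], [12.1, 7.3, 11.2]], [0, [-0.037, -0.039, -0.044], [12.1, 7.3, 11.2]], [0, [-0.037, -0.039, -0.044], [12.1, 7.3, 11.2]], [0, [-0.037, -0.039, -0.044], [12.1, 7.3, 11.2]], [0, [-0.037, -0.039, -0.044], [12.1, 7.3, 11.2]]])

```text
time_s: 18.18
tcp_pos: [0.3825, 0.1889, 0.461]
ee_rot: [0.248, 0.202, 0.945, -0.072]
contact_force: [-0.2, -0.1, -0.2]
gripper_width: 0.0854
finger_force: 0.0
```

Request:
step_arm(motion=[[0, [-0.063, -0.131, 0.026], [0, 0, 0]], [0, [-0.063, -0.131, 0.026], [0, 0, 0]], [0, [-0.063, -0.131, 0.026], [0, 0, 0]], [0, [-0.063, -0.131, 0.026], [0, 0, 0]], [0, [-0.063, -0.131, 0.026], [0, 0, 0]]])

```text
time_s: 18.6
tcp_pos: [0.388, 0.0384, 0.4754]
ee_rot: [0.249, 0.205, 0.944, -0.072]
contact_force: [0.2, 0.3, -0.4]
gripper_width: 0.0853
finger_force: 0.0
```

```bash
python3 - <<'E'
from lid import *
p,M,s=pose()
Q=QL(88,30); B=barpos(1.8)
w=[(B-.08*Q[:,2],Q,1),(B,Q,1)]
plan(w)
T=cam("top"); S=cam("side"); W=cam("wrist")
# cup check: bright floor / rim by grey mask around old place is skipped, view crop
print("wrist bar px",proj(W,B),[proj(W,B+yb*k) for k in(-.036,.036)])
cv2.imwrite("pics/w5.png",np.hstack([cv2.resize(W[0],(500,375)),cv2.resize(S[0][150:225,200:260],(300,375))]))
E
```

```text
t 18.6 q [ 0.14 -0.63  1.74 -0.3   1.6  -1.08] tcp [0.388  0.0384 0.4754] gp [0.4562 0.0013 0.3413] f [ 0.2  0.3 -0.4] w 0.0853 ff 0.0
   [-0.064, -0.13, 0.024] [-0.0, 0.0, -0.1] |0.147 0.1|
   [0.0, 0.0, 0.08] [0.0, 0.0, -0.0] |0.080 0.0|
wrist bar px [ 82.49463474 275.40003842] [array([ 63.33024099, 251.66204197]), array([ 98.09600108, 294.72468723])]
```

View pics/w5.png

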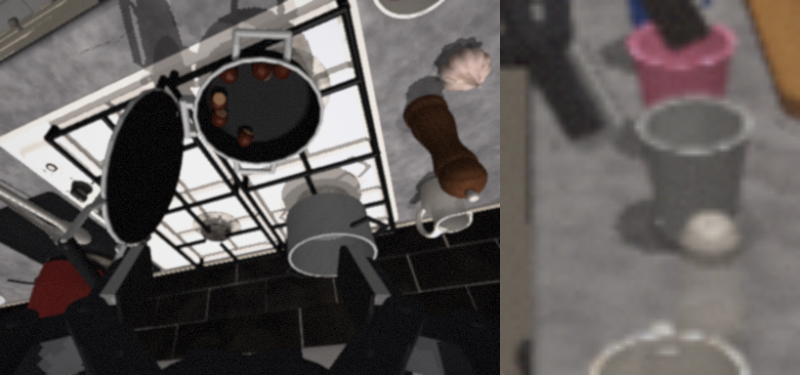

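The cup stands upright at its place (right crop), and in the wrist view the bar's loop wire ends near (65,240), as predicted. Going on to the bar.

Request:
step_arm(motion=[[0, [-0.064, -0.13, 0.024], [0, 0, 0]], [0, [-0.064, -0.13, 0.024], [0, 0, 0]], [0, [-0.064, -0.13, 0.024], [0, 0, 0]], [0, [-0.064, -0.13, 0.024], [0, 0, 0]], [0, [-0.064, -0.13, 0.024], [0, 0, 0]]])

```text
time_s: 19.17
tcp_pos: [0.3949, -0.1068, 0.4911]
ee_rot: [0.248, 0.206, 0.944, -0.072]
contact_force: [-0.6, 0.2, -0.7]
gripper_width: 0.0849
finger_force: 0.0
```

```bash
python3 - <<'E'
from lid import *
p,M,s=pose()
Q=QL(88,30); B=barpos(1.8)
plan([(B,Q,1)])
S=cam("side"); W=cam("wrist")
for k in(-.036,0,.036): print(proj(W,B+yb*k).round(0))
# side: dark mask around bar
g=cv2.cvtColor(W[0],cv2.COLOR_BGR2GRAY); u,v=proj(W,B).astype(int)
print(g[max(0,v-60):v+60:5,max(0,u-60):u+60:5])
E
```

```text
t 19.17 q [-0.31 -0.61  1.7  -0.09  1.54 -1.47] tcp [ 0.3949 -0.1068  0.4911] gp [ 0.4629 -0.1438  0.3568] f [-0.6  0.2 -0.7] w 0.0849 ff 0.0
   [0.0, -0.001, 0.08] [-0.0, -0.1, -0.1] |0.080 0.2|
[245. 174.]
[246. 212.]
[247. 241.]
[[180 239 239 238 239 239 239 239 239 240 240 135  47 158  75 110 155  96
   15  14  52 239 239 230]
 [119 216 238 239 240 239 240 239 239 239 238 239  46  66  77 218 166  60
    6  11 103 163 168 212]
 [220 121 234 239 239 239 241 238 239 240 240 240 155  80  79 165 174  40
    4   5 202 234 234 238]
 [203 207 132 237 239 240 238 238 239 239 239 230  12 111  42  78 179  22
    5   7 238 240 239 237]
 [ 18 228 176 150 239 238 238 239 239 240 226 145  22  37  21  52 180  15
   14  56 228 148  36  32]
 [155  18 235 140 176 238 237 226 165 163 212 177  22  45  28  26 176  11
    3  20  44 124 223 240]
 [219 126  50 232 124 154 167 216 221 227 238 201  30  35  29  34 174  10
   13 235 240 239 239 240]
 [237 216 102  95 205  11 221 238 240 237 221 111  21  33  24  34 173   9
   55 239 240 239 239 239]
 [236 238 213  66  81  16 129 191  78  13  62 129  28  35  2
[... 856 characters left out ...]
52 238 235 239 240 240 238 239 239 232  29  27  25  40 240 240 239
  239 231 201 153  29 222]
 [ 20  42 151 239 234 239 238 238 239 239 238 223  21  30  48 227 186 171
  195 225 232 230 101 127]
 [ 23  23  35 138 237 233 239 239 239 240 239 238 206  24 209 114 231 228
  190 137 117 142 158  20]
 [ 24  25  28  27 116 237 232 239 239 239 239 238 227 142  50  44 129 145
  132  72  21  13  26  21]
 [ 24  17  18  21  28 121 236 236 226 168 113 120 147 152  25   9  16  29
   11   9   7  16   4  17]
 [ 25  27  25  23  33 101 121 131 125  97  42  18  10  15  14  12   0   2
   12  16  16  11  17  31]
 [ 52  87 127 144 130  66  22   9   6  14  10   9  14  19  16  18   8  15
    7  13  13  11  15  32]]
```

Request:
step_arm(motion=[[0, [0, 0, 0.02], [0, 0, 0]], [0, [0, 0, 0.04], [0, 0, 0]], [0, [0, 0, 0.06], [0, 0, 0]], [0, [0, 0, 0.08], [0, 0, 0]], [0, [0, 0, 0.08], [0, 0, 0]]])

```text
time_s: 19.68
tcp_pos: [0.4307, -0.1219, 0.4175]
ee_rot: [0.245, 0.203, 0.945, -0.07]
contact_force: [-0.5, 0.2, -1.3]
gripper_width: 0.0855
finger_force: 0.0
```

Request:
step_arm(motion=[[1, [0, 0, 0], [0, 0, 0]], [1, [0, 0, 0], [0, 0, 0]], [1, [0, 0, 0], [0, 0, 0]], [1, [0, 0, 0], [0, 0, 0]], [1, [0, 0, 0], [0, 0, 0]]], newtons=60)

```text
time_s: 20.1
tcp_pos: [0.4292, -0.1234, 0.4244]
ee_rot: [0.25, 0.205, 0.944, -0.072]
contact_force: [-0.1, 1.0, -0.3]
gripper_width: 0.0257
finger_force: 0.0
```

Request:
step_arm(motion=[[1, [0, 0, 0], [0, 0, 0]], [1, [0, 0, 0], [0, 0, 0]], [1, [0, 0, 0], [0, 0, 0]], [1, [0, 0, 0], [0, 0, 0]], [1, [0, 0, 0], [0, 0, 0]]])

```text
time_s: 20.52
tcp_pos: [0.4291, -0.1238, 0.424]
ee_rot: [0.249, 0.205, 0.944, -0.072]
contact_force: [-4.8, 1.9, 5.6]
gripper_width: 0.0103
finger_force: 58.7
```

```bash
cat > arc.py <<'E'
from lid import *
import sys
p,M,s=pose(); plan([]); g=p+.155*M[:,2]; h=c0+X*.088+[0,0,.0495]
d=g-h; print("radius",np.hypot(d@X,d[2]).round(4),"along bar",(d@yb).round(4),"theta",np.arctan2(d[2],-d@X).round(3))
th0=np.arctan2(d[2],-d@X); n=int(sys.argv[1]); end=float(sys.argv[2])
rr=np.hypot(d@X,d[2]); wp=[]
for t in np.linspace(th0,end,n+1)[1:]:
    f=(t-end)/(1.8-end); Q=QL(62+26*f,30); wp.append((h+yb*(d@yb)+X*(-rr*np.cos(t))+UP*(rr*np.sin(t)),Q,1)); 
plan(wp,(p,M))
E
python3 arc.py 8 0.55
```

```text
t 20.52 q [-0.33 -0.55  1.78 -0.09  1.39 -1.47] tcp [ 0.4291 -0.1238  0.424 ] gp [ 0.4975 -0.1607  0.2898] f [-4.8  1.9  5.6] w 0.0103 ff 58.7
radius 0.2062 along bar -0.0013 theta 1.811
   [-0.003, 0.039, -0.005] [2.7, 0.0, -1.6] |0.040 3.2|
   [-0.001, 0.04, -0.002] [2.8, -0.0, -1.6] |0.040 3.3|
   [0.0, 0.04, 0.0] [2.8, -0.0, -1.6] |0.040 3.3|
   [0.002, 0.04, 0.003] [2.8, -0.0, -1.6] |0.040 3.3|
   [0.003, 0.039, 0.006] [2.8, 0.0, -1.6] |0.040 3.3|
   [0.005, 0.039, 0.009] [2.8, -0.0, -1.6] |0.040 3.3|
   [0.007, 0.037, 0.011] [2.8, -0.0, -1.6] |0.040 3.3|
   [0.008, 0.036, 0.014] [2.8, 0.0, -1.6] |0.039 3.3|
```

Request:
step_arm(motion=[[1, [-0.001, 0.009, -0.001], [0.6, 0, -0.4]], [1, [-0.002, 0.019, -0.003], [1.3, 0, -0.8]], [1, [-0.003, 0.029, -0.004], [2, 0, -1.2]], [1, [-0.003, 0.039, -0.005], [2.7, 0, -1.6]], [1, [-0.003, 0.039, -0.005], [2.7, 0, -1.6]]])

```text
time_s: 20.93
tcp_pos: [0.4464, -0.0876, 0.4295]
ee_rot: [0.245, 0.197, 0.944, -0.098]
contact_force: [-2.9, -0.2, 7.1]
gripper_width: 0.01
finger_force: 59.5
```

```bash
python3 arc.py 7 0.55
```

```text
t 20.93 q [-0.2  -0.51  1.75 -0.2   1.41 -1.37] tcp [ 0.4464 -0.0876  0.4295] gp [ 0.5121 -0.1312  0.296 ] f [-2.9 -0.2  7.1] w 0.01 ff 59.5
radius 0.2071 along bar -0.0006 theta 1.649
   [-0.002, 0.04, -0.002] [2.9, 0.2, -1.7] |0.040 3.4|
   [0.0, 0.04, 0.0] [2.8, 0.0, -1.6] |0.040 3.3|
   [0.002, 0.04, 0.003] [2.8, 0.0, -1.6] |0.040 3.3|
   [0.004, 0.039, 0.006] [2.8, 0.0, -1.6] |0.040 3.3|
   [0.005, 0.039, 0.009] [2.8, -0.0, -1.6] |0.040 3.3|
   [0.007, 0.037, 0.011] [2.8, 0.0, -1.6] |0.040 3.3|
   [0.008, 0.036, 0.014] [2.8, 0.0, -1.6] |0.039 3.3|
```

Request:
step_arm(motion=[[1, [0, 0.01, 0], [0.7, 0, -0.4]], [1, [-0.001, 0.02, 0], [1.4, 0, -0.8]], [1, [-0.001, 0.03, 0], [2.1, 0, -1.2]], [1, [-0.002, 0.04, -0.001], [2.8, 0, -1.6]], [1, [-0.002, 0.04, -0.001], [2.8, 0, -1.6]]])

```text
time_s: 21.35
tcp_pos: [0.4642, -0.0514, 0.4285]
ee_rot: [0.238, 0.19, 0.944, -0.124]
contact_force: [-6.2, 1.4, 10.2]
gripper_width: 0.0101
finger_force: 61.2
```

Request:
step_arm(motion=[[1, [0, 0.01, 0], [0.7, 0, -0.4]], [1, [0, 0.02, 0], [1.4, 0, -0.8]], [1, [0, 0.03, 0], [2.1, 0, -1.2]], [1, [0, 0.04, 0.001], [2.8, 0, -1.6]], [1, [0, 0.04, 0.001], [2.8, 0, -1.6]]])

```text
time_s: 21.77
tcp_pos: [0.4817, -0.0154, 0.4213]
ee_rot: [0.232, 0.182, 0.944, -0.149]
contact_force: [-3.9, 4.9, 8.6]
gripper_width: 0.0099
finger_force: 62.6
```

```bash
python3 arc.py 5 0.55
```

```text
t 21.77 q [ 0.03 -0.4   1.69 -0.39  1.45 -1.19] tcp [ 0.4817 -0.0154  0.4213] gp [ 0.5411 -0.0722  0.2899] f [-3.9  4.9  8.6] w 0.0099 ff 62.6
radius 0.2065 along bar 0.0008 theta 1.328
   [0.002, 0.041, 0.004] [3.2, 0.2, -1.8] |0.041 3.7|
   [0.004, 0.039, 0.006] [2.8, 0.0, -1.6] |0.040 3.2|
   [0.005, 0.038, 0.009] [2.8, 0.0, -1.6] |0.039 3.2|
   [0.007, 0.037, 0.011] [2.8, 0.0, -1.6] |0.039 3.2|
   [0.008, 0.036, 0.014] [2.8, 0.0, -1.6] |0.039 3.2|
```

Request:
step_arm(motion=[[1, [0, 0.01, 0.001], [0.8, 0, -0.4]], [1, [0.001, 0.02, 0.002], [1.6, 0, -0.9]], [1, [0.001, 0.03, 0.003], [2.4, 0, -1.3]], [1, [0.002, 0.04, 0.004], [3.2, 0, -1.8]], [1, [0.002, 0.04, 0.004], [3.2, 0, -1.8]]])

```text
time_s: 22.18
tcp_pos: [0.4983, 0.0195, 0.409]
ee_rot: [0.225, 0.173, 0.942, -0.179]
contact_force: [-2.4, 6.6, 9.7]
gripper_width: 0.0102
finger_force: 63.7
```

Request:
step_arm(motion=[[1, [0.001, 0.01, 0.001], [0.7, 0, -0.4]], [1, [0.002, 0.02, 0.003], [1.4, 0, -0.8]], [1, [0.003, 0.03, 0.005], [2.1, 0, -1.2]], [1, [0.004, 0.039, 0.007], [2.8, 0, -1.6]], [1, [0.004, 0.039, 0.007], [2.8, 0, -1.6]]])

```text
time_s: 22.6
tcp_pos: [0.5138, 0.052, 0.3916]
ee_rot: [0.219, 0.165, 0.94, -0.204]
contact_force: [1.7, 8.0, 11.1]
gripper_width: 0.0103
finger_force: 64.7
```

```bash
python3 arc.py 3 0.55
```

```text
t 22.6 q [ 0.2  -0.26  1.63 -0.54  1.49 -1.05] tcp [0.5138 0.052  0.3916] gp [ 0.5672 -0.0186  0.2644] f [ 1.7  8.  11.1] w 0.0103 ff 64.7
radius 0.2061 along bar 0.0019 theta 1.013
   [0.004, 0.038, 0.009] [3.1, 0.3, -1.7] |0.040 3.5|
   [0.006, 0.037, 0.011] [2.8, -0.0, -1.6] |0.039 3.2|
   [0.008, 0.035, 0.014] [2.8, 0.0, -1.6] |0.039 3.2|
```

Request:
step_arm(motion=[[1, [0.001, 0.01, 0.001], [0.8, 0, -0.4]], [1, [0.002, 0.019, 0.003], [1.6, 0, -0.9]], [1, [0.003, 0.029, 0.005], [2.4, 0, -1.3]], [1, [0.004, 0.038, 0.007], [3.1, 0, -1.7]], [1, [0.004, 0.038, 0.007], [3.1, 0, -1.7]]])

```text
time_s: 23.02
tcp_pos: [0.5283, 0.082, 0.3701]
ee_rot: [0.211, 0.157, 0.936, -0.233]
contact_force: [5.1, 3.8, 5.9]
gripper_width: 0.0096
finger_force: 64.8
```

Request:
step_arm(motion=[[1, [0.002, 0.009, 0.002], [0.7, 0, -0.4]], [1, [0.003, 0.018, 0.005], [1.4, 0, -0.8]], [1, [0.005, 0.027, 0.008], [2.1, 0, -1.2]], [1, [0.006, 0.037, 0.01], [2.8, 0, -1.6]], [1, [0.006, 0.037, 0.01], [2.8, 0, -1.6]]])

```text
time_s: 23.43
tcp_pos: [0.5412, 0.1087, 0.3443]
ee_rot: [0.203, 0.149, 0.932, -0.26]
contact_force: [9.4, 0.8, 2.8]
gripper_width: 0.0096
finger_force: 65.0
```

```bash
python3 arc.py 1 0.55
```

```text
t 23.43 q [ 0.32 -0.1   1.59 -0.66  1.52 -0.94] tcp [0.5412 0.1087 0.3443] gp [0.5879 0.0242 0.223 ] f [9.4 0.8 2.8] w 0.0096 ff 65.0
radius 0.2059 along bar 0.0025 theta 0.706
   [0.007, 0.035, 0.014] [2.5, 0.2, -1.5] |0.038 2.9|
```

Request:
step_arm(motion=[[1, [0.002, 0.009, 0.003], [0.6, 0, -0.4]], [1, [0.003, 0.018, 0.006], [1.2, 0, -0.8]], [1, [0.005, 0.027, 0.009], [1.9, 0, -1.1]], [1, [0.007, 0.035, 0.013], [2.5, 0, -1.5]], [1, [0.007, 0.035, 0.013], [2.5, 0, -1.5]]])

```text
time_s: 23.85
tcp_pos: [0.5523, 0.1315, 0.3157]
ee_rot: [0.196, 0.141, 0.928, -0.282]
contact_force: [9.6, 2.1, 4.0]
gripper_width: 0.01
finger_force: 64.3
```

Request:
step_arm(motion=[[1, [0, 0, 0], [0, 0, 0]], [1, [0, 0, 0], [0, 0, 0]], [1, [0, 0, 0], [0, 0, 0]], [1, [0, 0, 0], [0, 0, 0]], [1, [0, 0, 0], [0, 0, 0]]])

```text
time_s: 24.27
tcp_pos: [0.5519, 0.1306, 0.3173]
ee_rot: [0.196, 0.142, 0.928, -0.282]
contact_force: [8.4, 1.1, 2.8]
gripper_width: 0.0102
finger_force: 64.1
```

```bash
python3 arc.py 1 0.55; python3 - <<'E'
from h import *
T=cam("top"); S=cam("side")
def circ(c,name,x0,y0,x1,y1,z):
    g=cv2.cvtColor(c[0][y0:y1,x0:x1],cv2.COLOR_BGR2GRAY); h=cv2.HoughCircles(g,cv2.HOUGH_GRADIENT,1,50,param1=100,param2=12,minRadius=8,maxRadius=22)
    if h is not None: u,v,r=h[0][0]; print(name,onz(c,u+x0,v+y0,z).round(3),r)
circ(T,"cup",185,188,220,228,.075); circ(T,"mug",275,198,318,240,.091)
print("shaker",)
cv2.imwrite("pics/final.png",S[0])
a=cv2.imread("pics/top0.png"); d=cv2.absdiff(a,T[0]).max(2)
for n,(u,v) in dict(shaker=(247,210),mug=(295,218),garlic=(274,168)).items(): print(n,"changed px",int((d[v-15:v+15,u-15:u+15]>40).sum()))
E
```

```text
t 24.27 q [ 0.36 -0.02  1.57 -0.7   1.53 -0.9 ] tcp [0.5519 0.1306 0.3173] gp [0.596  0.0408 0.1989] f [8.4 1.1 2.8] w 0.0102 ff 64.1
radius 0.2065 along bar 0.0028 theta 0.559
   [-0.0, 0.002, 0.001] [0.0, 0.2, -0.1] |0.002 0.2|
cup [0.5   0.443 0.075] 10.3
mug [0.473 0.146 0.091] 16.9
shaker
shaker changed px 150
mug changed px 509
garlic changed px 386
```

```bash
python3 -c "
from plant import robot
print(robot.job_done())"
```

```text
the job is handed in; nothing more can be done
None
```

I handed the job in at about 24 s: all six chestnuts are in the pan, the empty cup stands upright back at its place, and the arm holds the lid by its bar at an estimated 31°; the simulator returned no verdict, and I saw no sign of the mug, salt shaker or garlic moving, though the final check on them was inconclusive.

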